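# Find the longer setting bar and load the bar gauge

### The arm

A 7-joint arm with a two-finger parallel gripper is mounted at the origin on the work surface. World frame = base frame: x ahead of the robot, y to its left, z up, the work surface at z = 0. Lengths are in m, angles in rad, forces in N, time in s.
With the tool pointing down it reaches from about 0.4 to 0.85 m from the base axis. Payload 10.4 kg.
Tool frame: the origin (TCP) lies midway between the tips of the shut fingers; the grasp point (between the pads) lies 19 mm behind it; x points along the fingers, y is the direction in which the jaws open and shut, and the axes are right-handed (so a half turn about x gives the same grasp; the last joint's range is limited). The gripper opens to 87 mm and grips with 3 to 60 N. Pads are 19 mm wide; open, the fingers measure 117 mm over their backs; the gripper's body (75 mm by 190 mm) begins 51 mm behind the grasp point.
Start: joints at [-1.261, 0.332, -0.065, 1.46, 0.022, 1.35, -0.088], TCP at [0.204, 0.591, 0.223] pointing down, gripper open.
Joint ranges: [-2.6, 2.6], [-0.5, 2.12], [-1.47, 1.34], [0.16, 2.42], [-1.27, 4.41], [0.06, 2.06], [-2.6, 2.6]. Speed limits (rad/s): [2.22, 2.22, 2.79, 2.79, 3.14, 3.14, 3.14].

### API

Orientations are given as a unit quaternion [x, y, z, w].
In Python, from bench import r gives the robot as it stands.
- The arm moves only by the shell command python3 -m jog 'ROWS' [OPENING] [FORCE]. ROWS is JSON, a list of rows, each an object with "slide": the shift along the tool's x, y, z in cm, a list of three; "roll": the turn about the tool's x in degrees. A call has 1 to 5 rows; each row is the pose to reach, as a shift and turn from the pose measured when the call began, along the tool's axes at that moment; what a row does not reach only later rows make up. A row lasts 1/12 s, in which the tool goes at most 41.7 mm and 7.16 degrees, less where a joint would pass 70% of its speed; a pose out of reach is approached as far as the arm can. A call with a gripper value outside its range is refused whole. OPENING is the closure, from 0 (fully open) to 1 (shut), set as the call begins (- or left out, the last holds). The fingers move at their own pace and stop on an object; FORCE is the grip in N (left out, the last holds). Time passes only in rows, so rows that repeat a pose let the fingers close. It gives the time, the measured TCP pose, the force and the opening at its end, in the units of the state.
- r.read_state(): the state, without advancing time (a new reading comes with each control period).
- r.camera(name): name is "scene" or "top" or "wrist"; returns the picture (400x640x3 uint8, red, green, blue); there is no depth.
- r.camera_info(name): a dict with "intrinsics" (3x3 intrinsics, pixels), "R" (3x3) and "t" (3): a world point X has camera coordinates R X + t; the wrist camera has in their place "hand_eye" (4x4, takes a point from camera to tool coordinates, whose origin is the TCP and whose axes are the tool frame's). Camera axes: x right, y down, z forward; pixel columns grow to the right and rows downward; lengths in m; the calibration is good to about 2 mm. A picture is of the moment at which its call begins: read the wrist's pose just before it. camera_info takes no time and is no camera call.
- r.close_job(): hands the job in, once; it reports no verdict.
The state is a dict: "time": time; "joint_positions": joint angles; "joint_vel": joint speeds; "joint_torque": joint torques, N m; "ee_pos": TCP position; "eef_rot": TCP orientation; "ft_force": force on the tool from outside, world axes, zero at the start; "torque": the same for the moment, N m; "width": finger opening in m.
Only numpy, scipy, OpenCV 4.12 (cv2) and the standard library are available. Lean on these libraries where they do the work, as an engineer would, in place of code of your own. Each camera call takes 0.05 s, during which the arm holds its last target.

### The job

Lift the lids of both grey metal cases right up and see which one holds the longer setting bar. Take that bar out by its middle, lay it flat on the bench and let go, then take it again by one end so that your hand stays clear of the gauge head, and lay it in the two cradles of the bar gauge with its far end up to the back stop (less than about a centimetre off) and let go. Leave the shorter bar in its case and do not disturb the other things on the bench.

Things in the scene. Friction and masses are not known exactly. Their poses are not given: they have to be found in the camera images.
- case_a: One of two identical open-topped grey metal cases fixed to the bench, 110 (x) by 168 (y) by 50 mm high, walls and floor 4 mm. Origin: centre of its underside; z up. Its lid hinges on the +x rim. It holds one bar lying along y near the centre, on its nest. Either case may be the left or the right one.
- case_b: The other case, the same in every way.
- lid_a (a joint): Angle of the lid of case_a: 0 shut, growing as it lifts, stop at 1.9 (leaning back past upright). Stiff hinge: it stays where it is left; about 2 to 3 N at the handle. Call it right up at 1.4 or more.
- lid_b (a joint): Angle of the lid of case_b, the same.
- lid_a_handle (a point): Middle of the round bar handle of lid_a: bar along the case's y, 84 mm long, under 14 mm thick, its axis 35 mm above the lid's top face (posts at its ends), 98 mm from the hinge line along the lid. The lid is 110 mm long and 8 mm thick: its free edge (towards -x when shut) lies 12 mm beyond the handle. Turns with the lid.
- lid_b_handle (a point): The same on lid_b.
- lid_a_hinge (a point): Middle of the hinge line of lid_a (line along the case's y), on the case's +x rim, 50 mm above the bench.
- lid_b_hinge (a point): The same for lid_b.
- long_bar_mid (a point): Centre of the longer steel-faced setting bar, 150 by 28 by 28 mm, about 0.3 kg; x along its length, z up as it lies. The two ends are alike.
- short_bar_mid (a point): Centre of the shorter setting bar, 110 by 28 by 28 mm; x along its length, z up. It looks the same but for its length.
- nest_a: Wooden nest fixed in case_a; its frame is the case's. Blocks at both ends (|y| = 32 to 80 mm) carry the bar 16 mm above the case's underside (bar centre at 30 mm) and rise beside it to 30 mm with 5 mm play. The middle 64 mm is free down to the 4 mm case floor, so a bar can be gripped only at its middle, across its width.
- nest_b: The same in case_b.
- gauge: Bar gauge fixed to the bench: blue base plate 110 mm wide and 12 mm high, from x = -97 to +128 mm. Origin: on the bench, between the cradles' sides; x is the way the bar goes in (roughly away from the robot), z up. Two cradles at x = -15 and +50 mm, each 20 mm long, carry the bar 28 mm above the bench between cheeks that are 39 mm apart and rise to 38 mm.
- gauge_head (a point): Middle of the underside of the gauge's head, 84 mm above the bench. The head is a blue block 70 mm wide, x = -35 to +35 mm from here, 112 mm high, over the far half of the bar; a short feeler hangs 8 mm below it.
- gauge_seat (a point): Where the loaded bar's centre goes: on the gauge's axis, 42 mm above the bench, axes as the gauge. The back stop (column face) is 80 mm beyond it in x, so the bar's far end is then 5 mm off the stop; the near end is at x = -75 mm, 50 mm in front of the near cradle.
- tripod: Bystander: small dark steel three-legged stand, 85 mm high; origin at the centre of its foot.
- wrench: Bystander: steel wrench 150 mm long lying on the bench; x along its length.
- tin: Bystander: round closed can, 60 mm across, 90 mm high; origin at the centre of its underside.
Things that resemble listed ones, but are neither listed nor needed, are in the scene too. Leave any purple look-alike of the case_b alone. What is shaped like the gauge but pink is not meant.

How it is judged:
On the way, in this order (a step that is already met when the one before it is completed fails the run):
1. Both lids are lifted right up (value of joint each of lid_a, lid_b above 1.3 rad), for 0.2 s.
2. The longer bar is lifted out of its case, held near its middle (height (world z) of long_bar_mid above 0.055 m and distance between the grasp point and long_bar_mid below 0.04 m and contact force between the fingers and long_bar above 2 N), for 0.1 s.
3. The longer bar lies flat on the bench, let go (height (world z) of long_bar_mid below 0.02 m and contact force between the fingers and long_bar below 0.1 N and linear speed of long_bar below 0.02 m/s), for 0.2 s.
4. The bar is gripped again, near one end (more than 30 mm from its middle), and lifted off the bench (height (world z) of long_bar_mid above 0.032 m and distance between the grasp point and long_bar_mid above 0.03 m and contact force between the fingers and long_bar above 2 N), for 0.1 s.
At the end, for the whole second after the job is handed in: The longer bar lies at rest in both cradles, let go: centre within 10 mm of the gauge's origin along x (15 mm or less off the back stop) and 9 mm in y, 42 +/- 4 mm above the bench, in line within 0.12 rad. The shorter bar is in its case, moved under 30 mm (x of long_bar_mid in the frame of gauge between -0.01 and 0.01 m and y of long_bar_mid in the frame of gauge between -0.009 and 0.009 m and z of long_bar_mid in the frame of gauge between 0.038 and 0.046 m and angle between the x axis of long_bar and the x axis of gauge, either way round below 0.12 rad and linear speed of long_bar below 0.02 m/s and contact force between the fingers and long_bar below 0.1 N and distance of short_bar_mid from where it was at the start of the episode below 0.03 m); the robot touches nothing.
It fails at once if The tripod is disturbed (moved over 30 mm) (distance of tripod from where it was at the start of the episode above 0.03 m).
It fails at once if The wrench is disturbed (moved over 30 mm) (distance of wrench from where it was at the start of the episode above 0.03 m).
It fails at once if The tin is disturbed (moved over 30 mm) (distance of tin from where it was at the start of the episode above 0.03 m).
It fails at once if The shorter bar is taken out of its case (distance of short_bar_mid from where it was at the start of the episode above 0.06 m).
It also fails if it takes over 72 s, if anything falls off the work surface, if the arm or the gripper's body presses on something with over 40 N, if the wrist force passes 120 N, or if a joint passes its speed limit or range.

## Working session

There is one attempt and no reset: what is moved stays moved. The work goes in short steps, Python scripts to look and compute and a shell command to move; the robot and the scene stay as the last step left them, time stands still between calls to the robot, and variables do not carry over. Pictures are saved under pics/ and viewed, and the job is handed in when it is done.

```bash
ls; mkdir -p pics; python3 - <<'E'
from bench import r
import cv2,numpy as np
s=r.read_state()
for k,v in s.items(): print(k,np.round(v,4))
for n in("scene","top","wrist"):
    im=r.camera(n); cv2.imwrite(f"pics/{n}0.png",cv2.cvtColor(im,cv2.COLOR_RGB2BGR))
    print(n,{k:np.round(v,4).tolist() for k,v in r.camera_info(n).items()})
E
```

```text
pics
time 0.0
joint_positions [-1.2606  0.3329 -0.0647  1.461   0.0216  1.3499 -0.0885]
joint_vel [ 0.0017  0.0016 -0.0012  0.0004 -0.0005  0.0006  0.0002]
joint_torque [-8.00000e-04 -6.23257e+01  2.40000e-02 -3.89899e+01 -6.15000e-02
  3.98000e-02  2.00000e-04]
ee_pos [0.204  0.5903 0.2217]
eef_rot [ 0.1166  0.6974 -0.1176  0.6973]
ft_force [-0.5488 -0.3967  0.6975]
torque [ 0.0158 -0.0267  0.0236]
width 0.0871
scene {'intrinsics': [[465.711, 0.0, 320.39], [0.0, 465.711, 196.751], [0.0, 0.0, 1.0]], 'R': [[0.3467, 0.938, 0.0046], [0.7731, -0.283, -0.5677], [-0.5312, 0.2004, -0.8232]], 't': [-0.1092, -0.3668, 1.5698]}
top {'intrinsics': [[423.9631, 0.0, 317.0394], [0.0, 423.9631, 199.7696], [0.0, 0.0, 1.0]], 'R': [[-0.0231, -0.9997, -0.0091], [-0.9949, 0.0239, -0.0977], [0.0979, 0.0068, -0.9952]], 't': [-0.0663, 0.5373, 1.3783]}
wrist {'intrinsics': [[297.406, 0.0, 316.098], [0.0, 297.406, 200.145], [0.0, 0.0, 1.0]], 'hand_eye': [[-0.0002, -0.2574, 0.9663, -0.1615], [1.0, -0.0, 0.0002, 0.0005], [-0.0, 0.9663, 0.2574, -0.0715], [0.0, 0.0, 0.0, 1.0]]}
```

View pics/scene0.png

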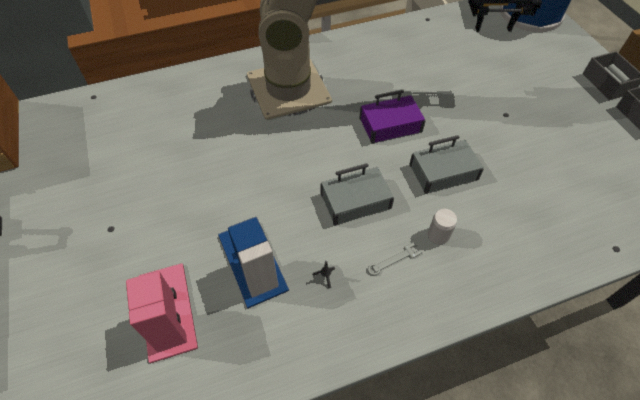

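View pics/top0.png

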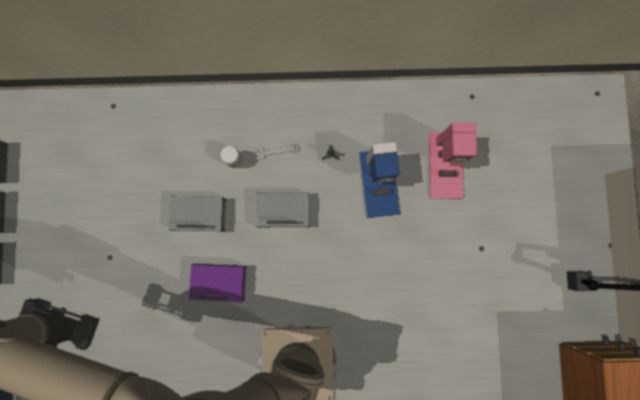

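View pics/wrist0.png

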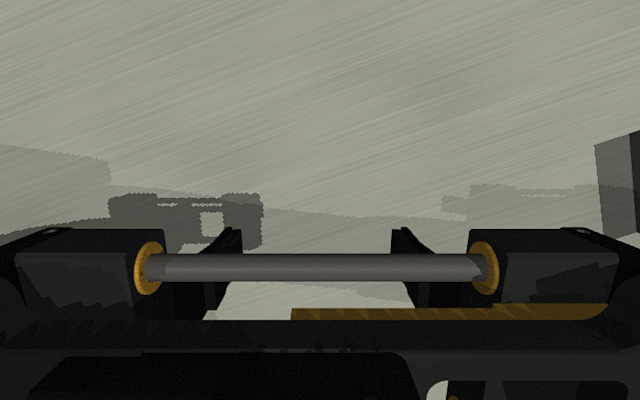

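The top view shows grey cases near (197,213) and (283,209), and the blue gauge near (380,183). Next I'll enlarge that area to measure it.

```bash
cat > h.py <<'E'
import numpy as np,cv2
from bench import r
from scipy.spatial.transform import Rotation as Ro
def save(im,name,crop=None,k=1):
    if crop: x0,y0,x1,y1=crop; im=im[y0:y1,x0:x1]
    im=cv2.resize(im,None,fx=k,fy=k,interpolation=cv2.INTER_CUBIC)
    cv2.imwrite(f"pics/{name}.png",cv2.cvtColor(im,cv2.COLOR_RGB2BGR))
def ray(cam,px,st=None):
    i=r.camera_info(cam); K=i["intrinsics"]; d=np.linalg.inv(K)@[px[0],px[1],1.]
    if cam=="wrist":
        H=np.array(i["hand_eye"]); R=Ro.from_quat(st["eef_rot"]).as_matrix()
        return R@H[:3,3]+st["ee_pos"], R@H[:3,:3]@d
    R=np.array(i["R"]);t=np.array(i["t"]); return -R.T@t, R.T@d
def onz(cam,px,z,st=None):
    o,d=ray(cam,px,st); return o+d*(z-o[2])/d[2]
def tri(a,b):
    (o1,d1),(o2,d2)=a,b; A=np.c_[d1,-d2]; s=np.linalg.lstsq(A,o2-o1,rcond=None)[0]
    p,q=o1+s[0]*d1,o2+s[1]*d2; return (p+q)/2,np.linalg.norm(p-q)
def proj(cam,X,st=None):
    i=r.camera_info(cam);K=np.array(i["intrinsics"]);X=np.array(X,float)
    if cam=="wrist":
        H=np.array(i["hand_eye"]);R=Ro.from_quat(st["eef_rot"]).as_matrix()
        c=H[:3,:3].T@(R.T@(X-st["ee_pos"])-H[:3,3])
    else: c=np.array(i["R"])@X+i["t"]
    p=K@c; return p[:2]/p[2]
E
python3 - <<'E'
import cv2
from h import save
for n,c in(("top",(150,120,420,245)),("scene",(210,120,490,310))):
    im=cv2.imread(f"pics/{n}0.png")[:,:,::-1]; save(im,n+"0z",c,2.85)
E
```

```text
(no output)
```

View pics/top0z.png

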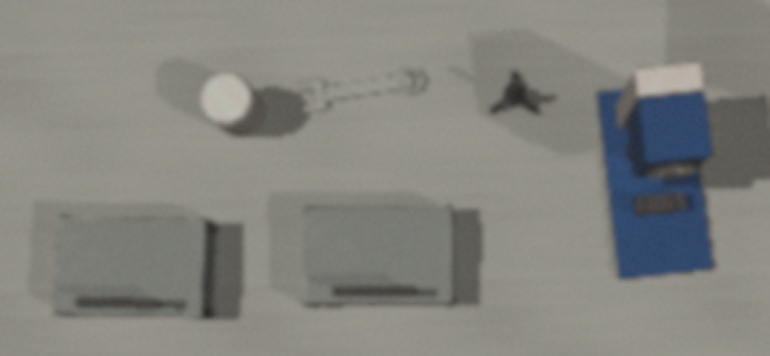

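View pics/scene0z.png

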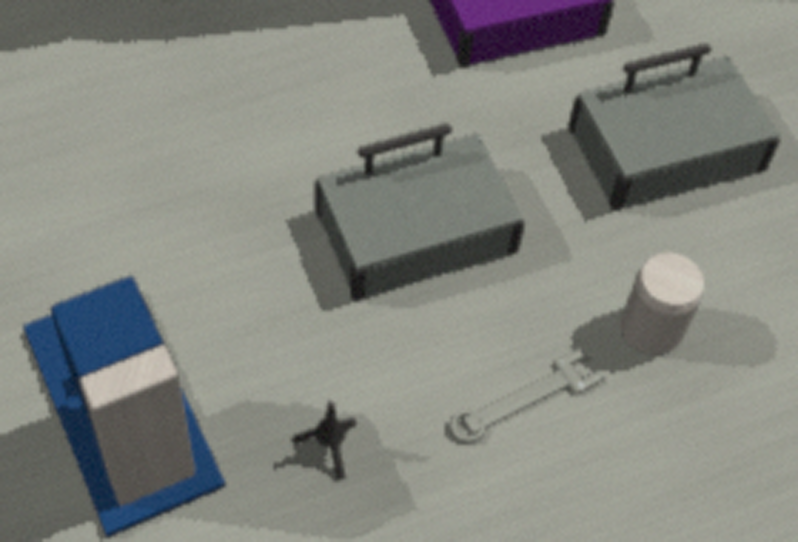

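```bash
python3 - <<'E'
from h import *
T=lambda x,y:(150+x/2.85,120+y/2.85); S=lambda x,y:(210+x/2.85,120+y/2.85)
for n,a,b in(("L+y",T(76,301),S(706,48)),("L-y",T(186,304),S(628,69)),("R+y",T(332,290),S(449,129)),("R-y",T(437,293),S(363,152))):
    p,e=tri(ray("top",a),ray("scene",b)); print(n,p.round(4),round(e,4))
for n,q in(("L",[(60,214),(206,219),(206,317),(56,314)]),("R",[(305,205),(452,207),(452,305),(305,303)])):
    for c in q: print(n,onz("top",T(*c),.058)[:2].round(4))
for n,q in(("L",[(731,58),(777,136),(615,176),(575,98)]),("R",[(484,135),(523,220),(358,266),(317,182)])):
    for c in q: print(n,"scene",onz("scene",S(*c),.058)[:2].round(4))
for c in [(598,92),(620,278),(714,268)]: print("gauge",onz("top",T(*c),.012)[:2].round(4))
for c in [(107,533),(223,486),(25,326)]: print("gauge s",onz("scene",S(*c),.012)[:2].round(4))
# colour: gauge base contour
im=cv2.cvtColor(cv2.imread("pics/top0.png"),cv2.COLOR_BGR2HSV)
m=cv2.inRange(im,(100,120,40),(125,255,255)); n,l,s,c=cv2.connectedComponentsWithStats(m)
print(s[s[:,4]>100][:5])
E
```

```text
L+y [0.4577 0.3623 0.0959] 0.0009
L-y [0.458  0.2541 0.1051] 0.0319
R+y [0.4634 0.0807 0.095 ] 0.0002
R-y [ 0.4619 -0.0219  0.1025] 0.0282
L [0.5591 0.3948]
L [0.5494 0.228 ]
L [0.438  0.2282]
L [0.4454 0.3982]
R [0.5627 0.1151]
R [ 0.5564 -0.0523]
R [ 0.4451 -0.05  ]
R [0.4512 0.1161]
L scene [0.4517 0.4051]
L scene [0.5564 0.3954]
L scene [0.5453 0.2227]
L scene [0.4446 0.2304]
R scene [0.4563 0.125 ]
R scene [0.5615 0.1173]
R scene [ 0.5559 -0.047 ]
R scene [ 0.4535 -0.0491]
gauge [ 0.6947 -0.2271]
gauge [ 0.4735 -0.2455]
gauge [ 0.4826 -0.3556]
gauge s [ 0.7049 -0.3309]
gauge s [ 0.6984 -0.226 ]
gauge s [ 0.4842 -0.3494]
[[     0      0    640    400 254535]
 [   361    153     38     64    983]
 [   374    154     25     23    482]]
```

```bash
cat >> h.py <<'E'
def go(target,yaw=None):
    """print slide(cm) and roll(deg) to reach TCP target; yaw= heading of tool y in world (rad), mod pi"""
    s=r.read_state(); R=Ro.from_quat(s["eef_rot"]).as_matrix()
    d=R.T@(np.array(target)-s["ee_pos"])*100
    cy=np.arctan2(R[1,1],R[0,1]); roll=0
    if yaw is not None: roll=-np.degrees((yaw-cy+np.pi/2)%np.pi-np.pi/2)
    print("t",round(s["time"],2),"tcp",np.round(s["ee_pos"],4),"yaw",round(cy,3),"tilt",R[:,0].round(3),"q7",round(s["joint_positions"][6],2),"slide",d.round(2),"roll",round(roll,1),"F",np.round(s["ft_force"],1),"w",round(s["width"],4))
E
python3 -c "
from h import *
go([.46,.31,.2],-.06)"
```

```text
t 0.15 tcp [0.2041 0.5904 0.222 ] yaw 1.238 tilt [-0.    -0.001 -1.   ] q7 -0.09 slide [  2.22 -18.14  33.35] roll 74.4 F [-0.5  0.   0.3] w 0.0871
```

```bash
P='{"slide":[2.2,-18.1,33.3],"roll":74.4}'; true; python3 -m jog '[{"slide":[2.2,-18.1,33.3],"roll":74.4},{"slide":[2.2,-18.1,33.3],"roll":74.4},{"slide":[2.2,-18.1,33.3],"roll":74.4},{"slide":[2.2,-18.1,33.3],"roll":74.4},{"slide":[2.2,-18.1,33.3],"roll":74.4}]'; python3 -c "
from h import *
go([.46,.31,.2],-.06)"
```

```text
time: 0.57
ee_pos: [0.3453, 0.4352, 0.21]
eef_rot: [0.328, 0.627, -0.328, 0.627]
ft_force: [0.7, 0.6, 0.8]
width: 0.0872
t 0.57 tcp [0.3453 0.4352 0.21  ] yaw 0.607 tilt [-0.    -0.001 -1.   ] q7 -0.36 slide [ 1.01  2.28 16.83] roll 38.2 F [0.7 0.6 0.8] w 0.0872
```

```bash
python3 -m jog '[{"slide":[1,2.3,16.8],"roll":38.2},{"slide":[1,2.3,16.8],"roll":38.2},{"slide":[1,2.3,16.8],"roll":38.2},{"slide":[1,2.3,16.8],"roll":38.2},{"slide":[1,2.3,16.8],"roll":38.2}]' 0.3; python3 -m jog '[{"slide":[0,0,0],"roll":2.4},{"slide":[0,0,0],"roll":2.4},{"slide":[0,0,0],"roll":2.4}]';python3 - <<'E'
from h import *
go([.46,.31,.2],-.06)
save(r.camera("wrist"),"w1")
E
```

```text
time: 0.98
ee_pos: [0.465, 0.3027, 0.1998]
eef_rot: [-0.507, -0.492, 0.507, -0.494]
ft_force: [0.9, -0.1, 0.2]
width: 0.0641
time: 1.23
ee_pos: [0.4649, 0.3027, 0.1997]
eef_rot: [-0.516, -0.482, 0.517, -0.484]
ft_force: [0.2, 0.6, 0.1]
width: 0.0613
t 1.23 tcp [0.4649 0.3027 0.1997] yaw -0.068 tilt [ 0.001 -0.004 -1.   ] q7 -0.68 slide [-0.04 -0.53 -0.7 ] roll -0.5 F [0.2 0.6 0.1] w 0.0613
```

View pics/w1.png

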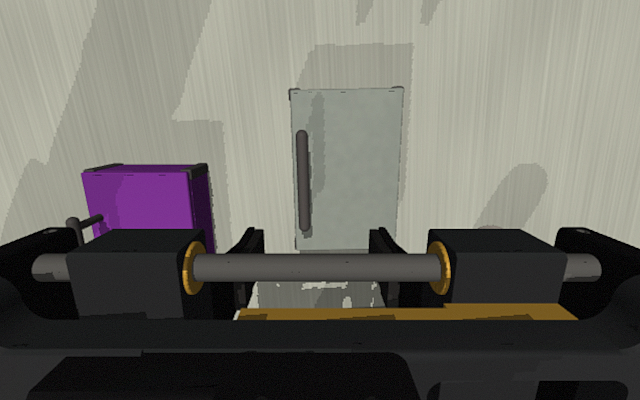

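The wrist view shows the right (smaller y) case, with its handle running from (302,132) to (305,230). The left case is hidden under the gripper.

```bash
python3 - <<'E'
from h import *
s=r.read_state()
for p in [(302,131),(305,230)]: print(onz("wrist",p,.093,s).round(4))
for p in [(291,90),(404,88),(400,250)]: print(onz("wrist",p,.058,s).round(4))
E
```

```text
[0.4553 0.3663 0.093 ]
[0.4509 0.2738 0.093 ]
[0.4462 0.4041 0.058 ]
[0.5544 0.3987 0.058 ]
[0.5517 0.2301 0.058 ]
```

```bash
python3 -c "
from h import *
go([.456,.318,.074],-.055)"
```

```text
t 1.28 tcp [0.4645 0.3033 0.1997] yaw -0.067 tilt [ 0.001 -0.003 -1.   ] q7 -0.68 slide [12.57 -0.96 -1.45] roll -0.7 F [-0.1 -0.9  0. ] w 0.0609
```

```bash
python3 -m jog '[{"slide":[3,-0.9,-1.4],"roll":-0.7},{"slide":[6,-0.9,-1.4],"roll":-0.7},{"slide":[9,-0.9,-1.4],"roll":-0.7},{"slide":[11,-0.9,-1.4],"roll":-0.7},{"slide":[12.6,-0.9,-1.4],"roll":-0.7}]' ; python3 -m jog '[{"slide":[0.1,0,0],"roll":0},{"slide":[0.1,0,0],"roll":0}]';python3 - <<'E'
from h import *
go([.456,.318,.074],-.055)
save(r.camera("scene"),"s2",(310,80,510,230),4)
save(r.camera("wrist"),"w2")
E
```

```text
time: 1.7
ee_pos: [0.4549, 0.3181, 0.0715]
eef_rot: [-0.511, -0.486, 0.514, -0.488]
ft_force: [-0.2, -0.3, -0.2]
width: 0.0611
time: 1.87
ee_pos: [0.4534, 0.3186, 0.0696]
eef_rot: [-0.509, -0.487, 0.514, -0.489]
ft_force: [0.2, 0.6, 0.5]
width: 0.0609
t 1.87 tcp [0.4534 0.3186 0.0696] yaw -0.047 tilt [-0.003 -0.006 -1.   ] q7 -0.67 slide [-0.44  0.26  0.05] roll 0.5 F [0.2 0.6 0.5] w 0.0609
```

View pics/s2.png

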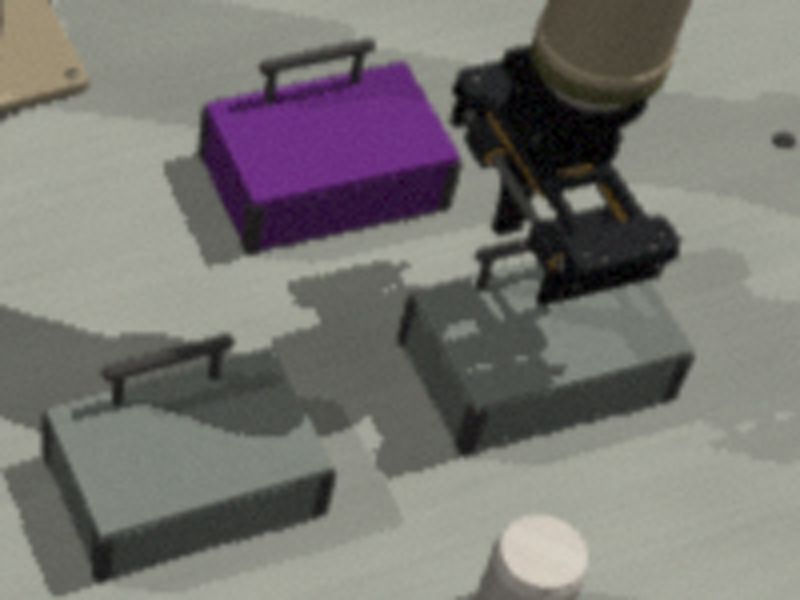

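View pics/w2.png

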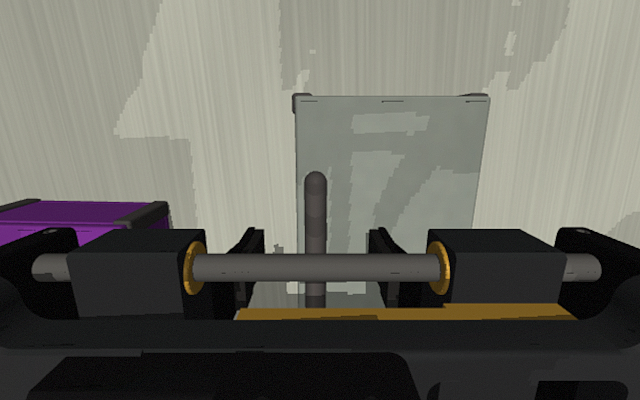

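The handle (pixel column about 316) is centred between the fingers. I'll close on it gently.

```bash
python3 -m jog '[{"slide":[-0.2,0,0],"roll":0},{"slide":[-0.2,0,0],"roll":0},{"slide":[-0.2,0,0],"roll":0},{"slide":[-0.2,0,0],"roll":0},{"slide":[-0.2,0,0],"roll":0}]' 1 8; python3 -m jog '[{"slide":[0,0,0],"roll":0},{"slide":[0,0,0],"roll":0},{"slide":[0,0,0],"roll":0}]'; python3 -c "
from h import *
go([.456,.318,.074],-.055)"
```

```text
time: 2.38
ee_pos: [0.4551, 0.3191, 0.0738]
eef_rot: [-0.511, -0.487, 0.513, -0.489]
ft_force: [0.1, 0.6, -0.9]
width: 0.0353
time: 2.63
ee_pos: [0.4551, 0.3191, 0.0738]
eef_rot: [-0.511, -0.487, 0.513, -0.489]
ft_force: [0.6, 0.3, 0.8]
width: 0.0152
t 2.63 tcp [0.4551 0.3191 0.0738] yaw -0.048 tilt [ 0.    -0.003 -1.   ] q7 -0.67 slide [-0.02  0.1   0.1 ] roll 0.4 F [0.6 0.3 0.8] w 0.0152
```

```bash
python3 -m jog '[{"slide":[0,0,0],"roll":0},{"slide":[0,0,0],"roll":0},{"slide":[0,0,0],"roll":0}]'; python3 -m jog '[{"slide":[-0.96,0.48,0],"roll":0},{"slide":[-1.86,1.05,0],"roll":0},{"slide":[-2.7,1.71,0],"roll":0},{"slide":[-3.48,2.45,0],"roll":0},{"slide":[-4.17,3.26,0],"roll":0}]'; python3 -c "
from h import *
go([.4551+.0326,.3191,.0738+.0417],-.055)"
```

```text
time: 2.88
ee_pos: [0.4539, 0.3191, 0.0736]
eef_rot: [-0.51, -0.487, 0.513, -0.488]
ft_force: [-5.0, -1.5, 3.9]
width: 0.0105
time: 3.3
ee_pos: [0.4859, 0.3178, 0.117]
eef_rot: [-0.51, -0.488, 0.514, -0.488]
ft_force: [-8.6, -1.7, 6.5]
width: 0.0106
t 3.3 tcp [0.4859 0.3178 0.117 ] yaw -0.047 tilt [-0.005 -0.004 -1.   ] q7 -0.63 slide [ 0.14  0.18 -0.14] roll 0.4 F [-8.6 -1.7  6.5] w 0.0106
```

```bash
python3 -m jog '[{"slide":[-0.5,1.0,0],"roll":0},{"slide":[-1.0,1.97,0],"roll":0},{"slide":[-1.42,2.96,0],"roll":0},{"slide":[-1.74,3.98,0],"roll":0},{"slide":[-1.96,5.02,0],"roll":0}]'; python3 -c "
from h import *
go([.4551+.0812,.3191-.004,.0738+.0627],-.055)"
```

```text
time: 3.72
ee_pos: [0.5373, 0.3155, 0.1382]
eef_rot: [-0.51, -0.488, 0.513, -0.488]
ft_force: [-1.6, 0.6, 2.7]
width: 0.0106
t 3.72 tcp [0.5373 0.3155 0.1382] yaw -0.047 tilt [-0.004 -0.003 -1.   ] q7 -0.56 slide [ 0.17 -0.1   0.04] roll 0.4 F [-1.6  0.6  2.7] w 0.0106
```

```bash
python3 -m jog '[{"slide":[0.05,1.0,0],"roll":0},{"slide":[0.05,2.05,0],"roll":0},{"slide":[0.15,3.1,0],"roll":0},{"slide":[0.35,4.15,0],"roll":0},{"slide":[0.65,5.2,0],"roll":0}]';  python3 -m jog '[{"slide":[0.4,1.0,0],"roll":0},{"slide":[0.65,1.5,0],"roll":0},{"slide":[0.65,1.5,0],"roll":0}]'; python3 - <<'E'
from h import *
go([.4551+.1438,.3191-.007,.0738+.0537],-.055)
save(r.camera("scene"),"s3",(310,80,510,230),4)
E
```

```text
time: 4.13
ee_pos: [0.5906, 0.3128, 0.1325]
eef_rot: [-0.511, -0.488, 0.513, -0.488]
ft_force: [-1.8, -0.6, 2.6]
width: 0.0104
time: 4.38
ee_pos: [0.6068, 0.3119, 0.1254]
eef_rot: [-0.511, -0.488, 0.513, -0.488]
ft_force: [1.0, 1.0, -1.2]
width: 0.0105
t 4.38 tcp [0.6068 0.3119 0.1254] yaw -0.048 tilt [-0.002 -0.003 -1.   ] q7 -0.48 slide [-0.21 -0.79  0.02] roll 0.4 F [ 1.   1.  -1.2] w 0.0105
```

View pics/s3.png

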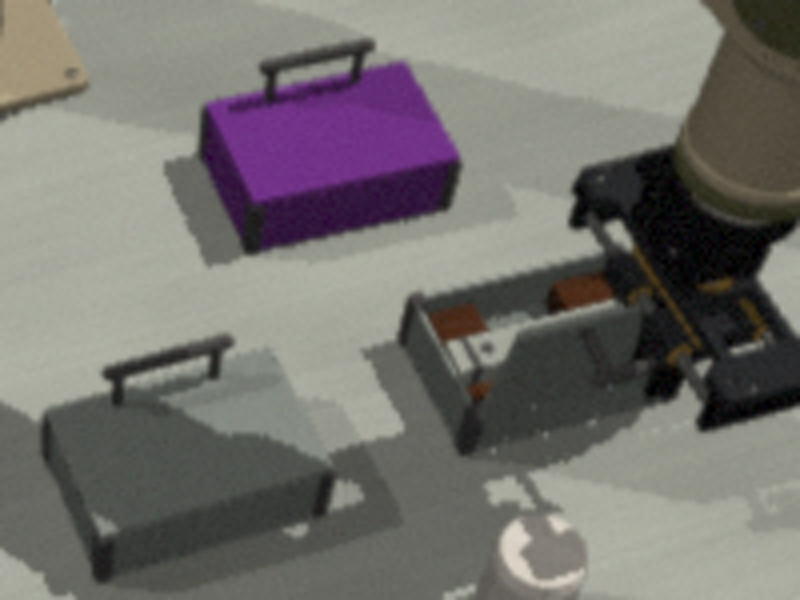

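Lid L is upright. I'll open a little, rise straight up and look.

```bash
python3 -m jog '[{"slide":[0,0,0],"roll":0},{"slide":[0,0,0],"roll":0},{"slide":[0,0,0],"roll":0},{"slide":[0,0,0],"roll":0}]' 0.68; python3 -m jog '[{"slide":[-2,0,0],"roll":0},{"slide":[-5,0,0],"roll":0},{"slide":[-8,0,0],"roll":0},{"slide":[-10,0,0],"roll":0},{"slide":[-10,0,0],"roll":0}]'; python3 - <<'E'
from h import *
go([.462,.037,.2],-.04)
E
```

```text
time: 4.77
ee_pos: [0.6062, 0.3119, 0.1261]
eef_rot: [-0.511, -0.488, 0.513, -0.488]
ft_force: [-0.2, 0.3, 0.0]
width: 0.0256
time: 5.18
ee_pos: [0.6081, 0.3129, 0.2319]
eef_rot: [0.514, 0.487, -0.51, 0.489]
ft_force: [0.1, 0.2, 1.2]
width: 0.0277
t 5.18 tcp [0.6081 0.3129 0.2319] yaw -0.048 tilt [ 0.005  0.002 -1.   ] q7 -0.5 slide [  3.07 -13.29  28.26] roll -0.5 F [0.1 0.2 1.2] w 0.0277
```

```bash
python3 -m jog '[{"slide":[0,-13.3,28.3],"roll":-0.5},{"slide":[0,-13.3,28.3],"roll":-0.5},{"slide":[0,-13.3,28.3],"roll":-0.5},{"slide":[1,-13.3,28.3],"roll":-0.5},{"slide":[3,-13.3,28.3],"roll":-0.5}]' 0.3; python3 -c "
from h import *
go([.462,.037,.2],-.04)"
```

```text
time: 5.6
ee_pos: [0.509, 0.1267, 0.2194]
eef_rot: [0.512, 0.489, -0.507, 0.491]
ft_force: [1.3, -0.8, 0.9]
width: 0.0532
t 5.6 tcp [0.509  0.1267 0.2194] yaw -0.039 tilt [ 0.007  0.002 -1.   ] q7 -0.33 slide [ 1.89 -4.35  9.15] roll 0.0 F [ 1.3 -0.8  0.9] w 0.0532
```

```bash
python3 -m jog '[{"slide":[1.9,-4.3,9.1],"roll":0},{"slide":[1.9,-4.3,9.1],"roll":0},{"slide":[1.9,-4.3,9.1],"roll":0},{"slide":[1.9,-4.3,9.1],"roll":0}]' 0.3; python3 - <<'E'
from h import *
go([.462,.037,.074],-.04)
save(r.camera("wrist"),"w4")
im=r.camera("top"); save(im,"t4",(150,120,420,245),2.9)
E
```

```text
time: 5.93
ee_pos: [0.4602, 0.0329, 0.199]
eef_rot: [0.513, 0.488, -0.509, 0.489]
ft_force: [1.0, -0.7, 0.4]
width: 0.0609
t 5.93 tcp [0.4602 0.0329 0.199 ] yaw -0.045 tilt [ 0.005  0.003 -1.   ] q7 -0.23 slide [12.5   0.1  -0.38] roll -0.3 F [ 1.  -0.7  0.4] w 0.0609
```

View pics/w4.png

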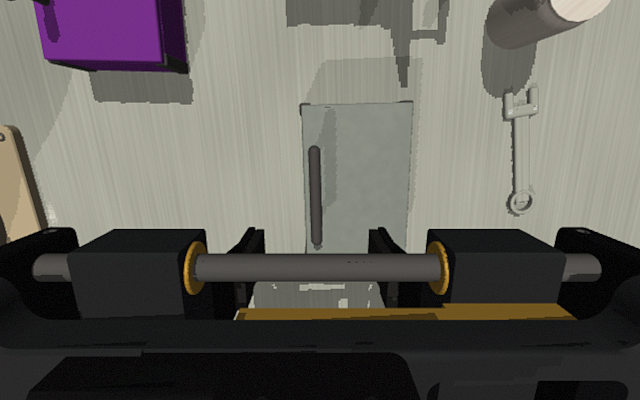

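View pics/t4.png

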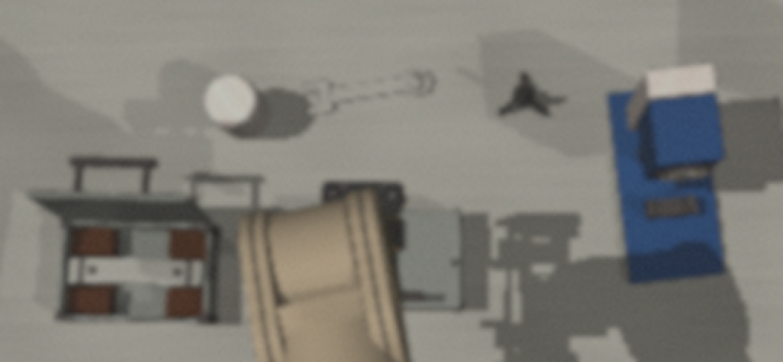

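The top view shows the bar in the left case spanning almost the full inner length, from (68,270) to (203,270), so it is probably the long one. In the wrist view the right handle runs from (314,148) to (317,247).

```bash
python3 - <<'E'
from h import *
s=r.read_state()
for p in [(314,147),(317,248)]: print(onz("wrist",p,.093,s).round(4))
for p in [(302,103),(412,102),(408,250)]: print(onz("wrist",p,.058,s).round(4))
K=2.9
for p in [(68,270),(203,270)]: print(onz("top",(150+p[0]/K,120+p[1]/K),.044).round(4))
go([.462,.037,.074],-.04)
E
```

```text
[0.4619 0.0862 0.093 ]
[ 0.4608 -0.011   0.093 ]
[0.452  0.1262 0.058 ]
[0.559  0.1228 0.058 ]
[ 0.561  -0.0332  0.058 ]
[0.5013 0.3913 0.044 ]
[0.4977 0.2388 0.044 ]
t 6.03 tcp [0.4622 0.0372 0.1999] yaw -0.04 tilt [ 0.007  0.003 -1.   ] q7 -0.23 slide [12.59 -0.11  0.06] roll -0.0 F [ 0.5  1.  -0.1] w 0.0611
```

```bash
python3 -m jog '[{"slide":[3,0,0],"roll":0},{"slide":[6,0,0],"roll":0},{"slide":[9,-0.1,0],"roll":0},{"slide":[11.3,-0.1,0],"roll":0},{"slide":[12.4,-0.1,0],"roll":0}]' ; python3 -m jog '[{"slide":[0,0,0],"roll":0},{"slide":[0,0,0],"roll":0}]';python3 - <<'E'
from h import *
go([.461,.037,.074],-.04)
save(r.camera("wrist"),"w5")
E
```

```text
time: 6.45
ee_pos: [0.4608, 0.0386, 0.0729]
eef_rot: [0.511, 0.49, -0.508, 0.491]
ft_force: [-0.2, 0.2, -0.3]
width: 0.061
time: 6.62
ee_pos: [0.4605, 0.0396, 0.0723]
eef_rot: [0.51, 0.491, -0.508, 0.491]
ft_force: [0.3, 0.1, 0.7]
width: 0.061
t 6.62 tcp [0.4605 0.0396 0.0723] yaw -0.036 tilt [ 0.002  0.001 -1.   ] q7 -0.16 slide [-0.17  0.06  0.25] roll 0.2 F [0.3 0.1 0.7] w 0.061
```

View pics/w5.png

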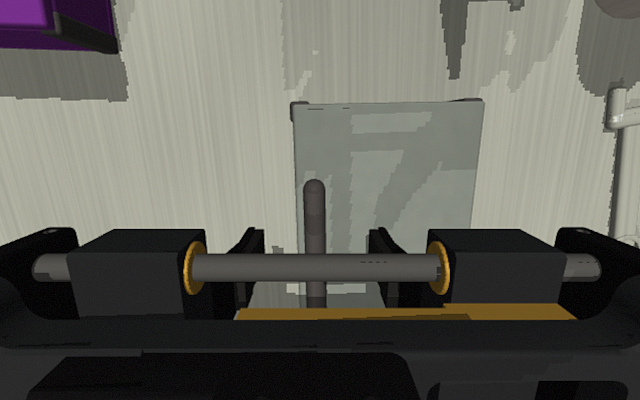

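The handle is again centred, at column 315.

```bash
python3 -m jog '[{"slide":[-0.1,-0.05,0],"roll":0},{"slide":[-0.1,-0.05,0],"roll":0},{"slide":[-0.1,-0.05,0],"roll":0},{"slide":[-0.1,-0.05,0],"roll":0},{"slide":[-0.1,-0.05,0],"roll":0}]' 1 8; python3 -m jog '[{"slide":[0,0,0],"roll":0},{"slide":[0,0,0],"roll":0},{"slide":[0,0,0],"roll":0},{"slide":[0,0,0],"roll":0},{"slide":[0,0,0],"roll":0}]'; python3 -m jog '[{"slide":[-0.96,0.48,0],"roll":0},{"slide":[-1.86,1.05,0],"roll":0},{"slide":[-2.7,1.71,0],"roll":0},{"slide":[-3.48,2.45,0],"roll":0},{"slide":[-4.17,3.26,0],"roll":0}]'; python3 -c "
from h import *
go([.4605+.0326,.0385,.0735+.0417],-.04)"
```

```text
time: 7.08
ee_pos: [0.4609, 0.0396, 0.0746]
eef_rot: [0.511, 0.49, -0.508, 0.491]
ft_force: [0.7, 0.5, 0.5]
width: 0.0356
time: 7.5
ee_pos: [0.4602, 0.0395, 0.0745]
eef_rot: [0.51, 0.491, -0.508, 0.491]
ft_force: [-4.1, -1.2, 4.1]
width: 0.0109
time: 7.92
ee_pos: [0.4921, 0.0387, 0.1176]
eef_rot: [0.51, 0.492, -0.508, 0.49]
ft_force: [-9.5, 1.1, 6.8]
width: 0.0107
t 7.92 tcp [0.4921 0.0387 0.1176] yaw -0.036 tilt [-0.     0.003 -1.   ] q7 -0.14 slide [0.24 0.1  0.02] roll 0.2 F [-9.5  1.1  6.8] w 0.0107
```

```bash
python3 -m jog '[{"slide":[-0.5,1.0,0],"roll":0},{"slide":[-1.0,1.97,0],"roll":0},{"slide":[-1.42,2.96,0],"roll":0},{"slide":[-1.74,3.98,0],"roll":0},{"slide":[-1.93,5.0,0],"roll":0}]'; python3 -m jog '[{"slide":[0.05,1.0,0],"roll":0},{"slide":[0.05,2.05,0],"roll":0},{"slide":[0.15,3.1,0],"roll":0},{"slide":[0.35,4.15,0],"roll":0},{"slide":[0.65,5.2,0],"roll":0}]';  python3 -m jog '[{"slide":[0.4,1.0,0],"roll":0},{"slide":[0.65,1.5,0],"roll":0},{"slide":[0.65,1.5,0],"roll":0}]';python3 -m jog '[{"slide":[0,0,0],"roll":0},{"slide":[0,0,0],"roll":0},{"slide":[0,0,0],"roll":0},{"slide":[0,0,0],"roll":0}]' 0.68;  python3 - <<'E'
from h import *
go([.4605+.1438,.0385,.0735+.0537],-.04)
save(r.camera("scene"),"s6",(310,80,510,230),4)
E
```

```text
time: 8.33
ee_pos: [0.5435, 0.0372, 0.1386]
eef_rot: [0.51, 0.492, -0.508, 0.49]
ft_force: [-2.5, 2.1, 1.0]
width: 0.0106
time: 8.75
ee_pos: [0.5969, 0.0357, 0.1335]
eef_rot: [0.51, 0.492, -0.507, 0.491]
ft_force: [-1.2, 1.4, 0.9]
width: 0.0105
time: 9.0
ee_pos: [0.6127, 0.0353, 0.1268]
eef_rot: [0.51, 0.492, -0.507, 0.491]
ft_force: [-1.2, 0.9, -3.4]
width: 0.0105
time: 9.33
ee_pos: [0.613, 0.0352, 0.1276]
eef_rot: [0.511, 0.491, -0.507, 0.491]
ft_force: [-0.4, -0.6, -0.9]
width: 0.0255
t 9.33 tcp [0.613  0.0352 0.1276] yaw -0.035 tilt [ 0.004  0.004 -1.   ] q7 -0.02 slide [ 0.04 -0.88 -0.3 ] roll 0.3 F [-0.4 -0.6 -0.9] w 0.0255
```

View pics/s6.png

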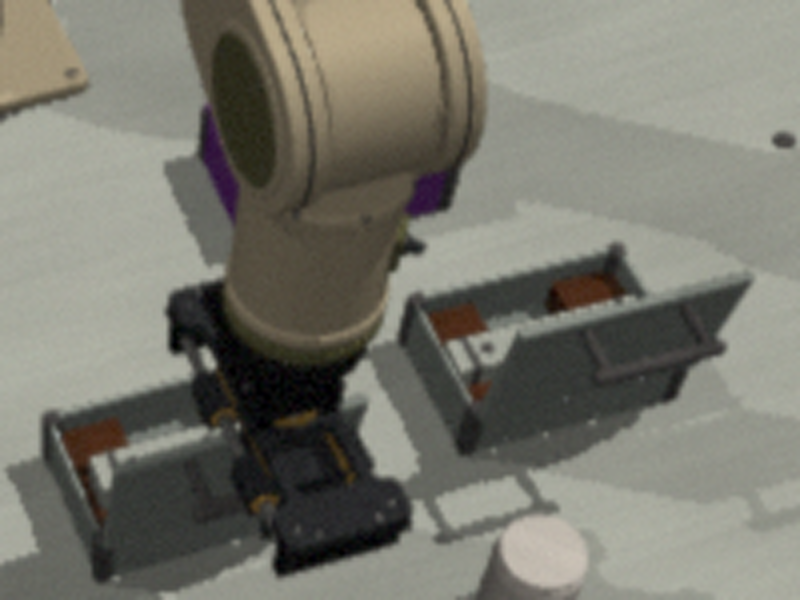

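```bash
python3 - <<'E'
from h import *
s=r.read_state(); R=Ro.from_quat(s["eef_rot"]).as_matrix()
im=r.camera("scene").copy(); im=im[60:260,280:520]; k=3.3
im=cv2.resize(im,None,fx=k,fy=k,interpolation=cv2.INTER_CUBIC)
def P(v): return tuple(int(round(c)) for c in (proj("scene",s["ee_pos"]+R@np.array(v))-[280,60])*k)
for hy,hz,col in((.095,.0375,(255,0,0)),(.0375,.095,(0,255,0))):
  for x in(-.07,-.15):
    q=[P((x,a*hy,b*hz)) for a,b in((1,1),(1,-1),(-1,-1),(-1,1))]
    cv2.polylines(im,[np.array(q)],True,col,1)
cv2.circle(im,P((0,0,0)),4,(255,255,0),1)
save(im,"s7")
E
```

```text
(no output)
```

View pics/s7.png

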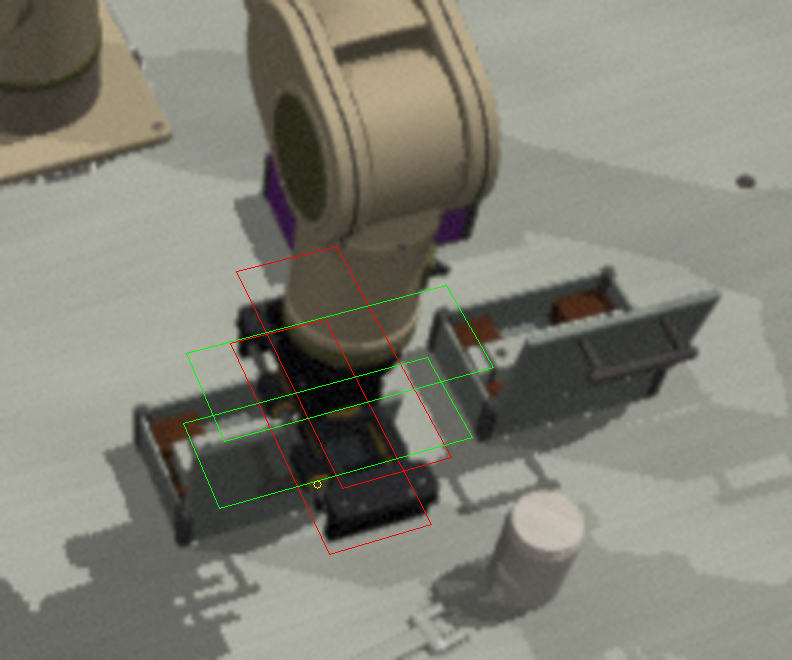

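The gripper body is 190 mm long along the jaws. With the jaws across the bar, its +x end may meet the raised lid, which stands only 55 mm from the bar. Before going in I'll raise the gripper and look at its real profile.

```bash
python3 -m jog '[{"slide":[-4,0,0],"roll":0},{"slide":[-8,0,0],"roll":0},{"slide":[-12,0,0],"roll":-7},{"slide":[-16,0,0],"roll":-14},{"slide":[-20,0,0],"roll":-21}]' 0.68; python3 -m jog '[{"slide":[-4,-2,0],"roll":-7},{"slide":[-8,-4,0],"roll":-14},{"slide":[-12,-6,0],"roll":-21},{"slide":[-16,-6,0],"roll":-28},{"slide":[-20,-6,0],"roll":-35}]'; python3 -m jog '[{"slide":[0,0,0],"roll":-7},{"slide":[0,0,0],"roll":-14},{"slide":[0,0,0],"roll":-21},{"slide":[0,0,0],"roll":-28},{"slide":[0,0,0],"roll":-35}]'; python3 - <<'E'
from h import *
go([.4995,.315,.25],-.05)
s=r.read_state(); R=Ro.from_quat(s["eef_rot"]).as_matrix()
im=r.camera("scene").copy(); 
p=proj("scene",s["ee_pos"]+R@np.array([-.07,0,0])).astype(int); x0=max(p[0]-70,0);y0=max(p[1]-60,0)
print(p)
im=im[y0:y0+120,x0:x0+140]; k=5
im=cv2.resize(im,None,fx=k,fy=k,interpolation=cv2.INTER_CUBIC)
def P(v): return tuple(int(round(c)) for c in (proj("scene",s["ee_pos"]+R@np.array(v))-[x0,y0])*k)
for x in(0,-.019,-.07,-.1,-.13):
  cv2.line(im,P((x,-.095,0)),P((x,.095,0)),(255,0,0),1)
save(im,"s8")
save(r.camera("top"),"t8",(150,120,420,245),2.9)
E
```

```text
time: 9.85
ee_pos: [0.6117, 0.0343, 0.3298]
eef_rot: [0.411, 0.576, -0.407, 0.577]
ft_force: [1.4, 0.6, -0.0]
width: 0.0274
time: 10.27
ee_pos: [0.5525, 0.0126, 0.5255]
eef_rot: [0.217, 0.672, -0.212, 0.675]
ft_force: [0.8, -0.7, 0.6]
width: 0.0277
time: 10.68
ee_pos: [0.5524, 0.0124, 0.5258]
eef_rot: [0.002, 0.705, 0.002, 0.71]
ft_force: [0.3, 0.6, -0.2]
width: 0.0279
t 10.68 tcp [0.5524 0.0124 0.5258] yaw 1.57 tilt [ 0.007  0.005 -1.   ] q7 1.52 slide [27.7  30.11 -5.51] roll -87.2 F [ 0.3  0.6 -0.2] w 0.0279
[377  30]
```

View pics/s8.png

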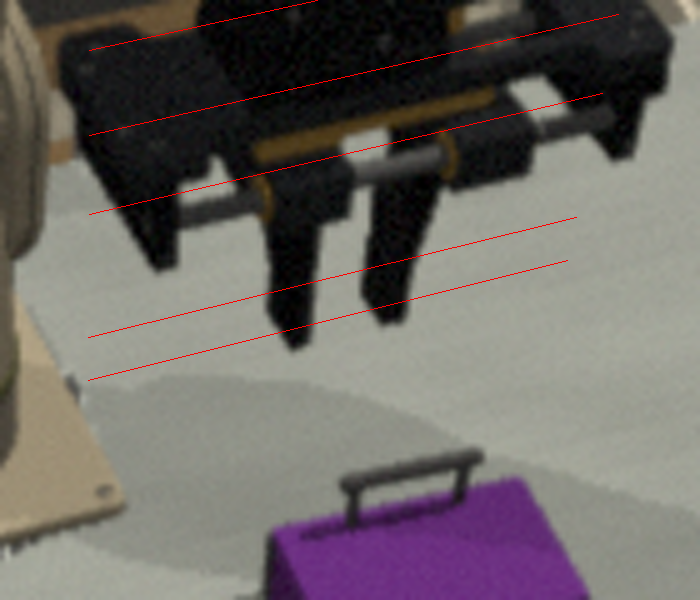

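View pics/t8.png

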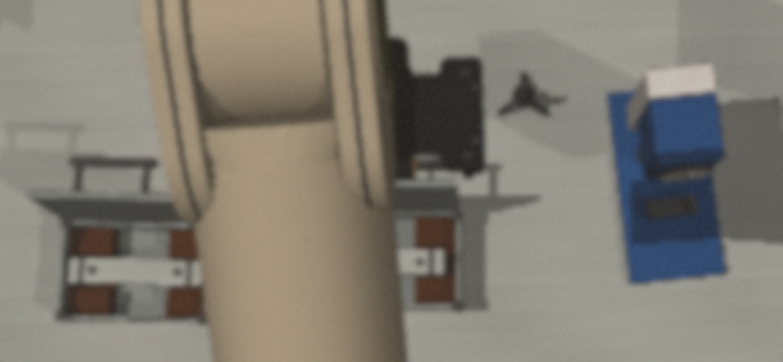

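The frame's end plates reach to about ±90 mm, about 65–70 mm above the tips. The top view confirms the left bar is the longer one: it spans from (68,270) to beyond (200,270), while the right one ends well inside its case. The lid stop is 1.9, so I'll come in from the −x side and gently push the left lid further back with the gripper frame, watching the force.

```bash
python3 - <<'E'
from h import *
print(onz("top",(190,300),.09),onz("top",(245,265),.09))
print("tin",onz("top",(230,155),.09))
go([.445,.315,.25],-.055)
E
python3 -m jog '[{"slide":[4,4,-1.5],"roll":-7},{"slide":[7,8,-3],"roll":-14},{"slide":[10,12,-5],"roll":-21},{"slide":[13,16,-7],"roll":-28},{"slide":[16,20,-9],"roll":-35}]' 0.5;  python3 -c "
from h import *
go([.445,.315,.25],-.055)"
```

```text
[0.22689431 0.32118081 0.09      ] [0.330356   0.14991507 0.09      ]
tin [0.67988737 0.19572326 0.09      ]
t 10.78 tcp [0.5524 0.0124 0.5258] yaw 1.566 tilt [ 0.007  0.005 -1.   ] q7 1.52 slide [ 27.66  30.06 -11.07] roll -87.1 F [ 0.1  0.7 -0.1] w 0.0276
time: 11.2
ee_pos: [0.4859, 0.1674, 0.4008]
eef_rot: [-0.21, 0.672, 0.212, 0.678]
ft_force: [0.5, 0.1, -0.3]
width: 0.0426
t 11.2 tcp [0.4859 0.1674 0.4008] yaw 2.178 tilt [ 0.007  0.006 -1.   ] q7 1.76 slide [15.13 14.45  4.92] roll -52.1 F [ 0.5  0.1 -0.3] w 0.0426
```

```bash
python3 -m jog '[{"slide":[0,3,0],"roll":7},{"slide":[0,6,1],"roll":14},{"slide":[0,9,2],"roll":21},{"slide":[2,12,3],"roll":28},{"slide":[3,14,4.5],"roll":35}]' 0.5; python3 -m jog '[{"slide":[0,0,0],"roll":7},{"slide":[0,0,0],"roll":14},{"slide":[0,0,0],"roll":21},{"slide":[0,0,0],"roll":28},{"slide":[0,0,0],"roll":35}]';python3 -m jog '[{"slide":[0,0,0],"roll":7},{"slide":[0,0,0],"roll":14},{"slide":[0,0,0],"roll":21},{"slide":[0,0,0],"roll":28},{"slide":[0,0,0],"roll":35}]'; python3 -c "
from h import *
go([.445,.315,.25],-.055)"
```

```text
time: 11.62
ee_pos: [0.4411, 0.3108, 0.3707]
eef_rot: [0.007, 0.705, -0.002, 0.71]
ft_force: [0.8, -0.3, -0.3]
width: 0.0439
time: 12.03
ee_pos: [0.4411, 0.3107, 0.3708]
eef_rot: [0.224, 0.67, -0.218, 0.674]
ft_force: [0.4, 0.1, -0.0]
width: 0.0438
time: 12.45
ee_pos: [0.4411, 0.3106, 0.3709]
eef_rot: [0.419, 0.571, -0.412, 0.573]
ft_force: [0.9, -0.2, -0.3]
width: 0.0437
t 12.45 tcp [0.4411 0.3106 0.3709] yaw 0.314 tilt [ 0.008  0.007 -1.   ] q7 -0.38 slide [12.09  0.39 -0.25] roll 21.1 F [ 0.9 -0.2 -0.3] w 0.0437
```

```bash
python3 -m jog '[{"slide":[3,0.4,-0.2],"roll":7},{"slide":[7,0.4,-0.2],"roll":14},{"slide":[11,0.4,-0.2],"roll":21},{"slide":[11,0.4,-0.2],"roll":21},{"slide":[11,0.4,-0.2],"roll":21}]' 0.4; python3 - <<'E'
from h import *
go([.445,.315,.06],-.055)
save(r.camera("top"),"t9",(150,120,420,245),2.9)
save(r.camera("wrist"),"w9")
E
```

```text
time: 12.87
ee_pos: [0.4444, 0.3138, 0.2604]
eef_rot: [0.515, 0.487, -0.51, 0.487]
ft_force: [0.7, 0.2, 0.3]
width: 0.0521
t 12.87 tcp [0.4444 0.3138 0.2604] yaw -0.052 tilt [ 0.005  0.005 -1.   ] q7 -0.74 slide [ 2.004e+01 -5.000e-02 -2.000e-02] roll 0.2 F [0.7 0.2 0.3] w 0.0521
```

View pics/t9.png

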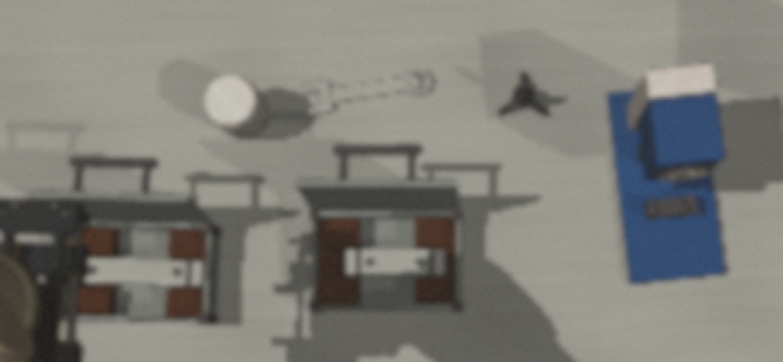

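View pics/w9.png

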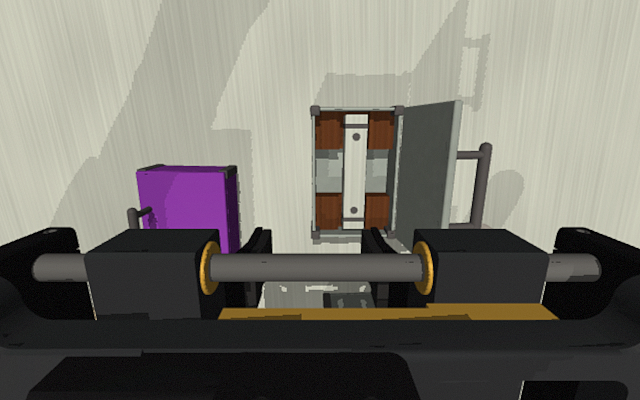

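Now it is clear: the left case holds the long bar (top view columns 68–203) and the right one the short bar (345–443). I'll descend on the −x side and push the lid back carefully.

```bash
python3 - <<'E'
from h import *
s=r.read_state()
for p in [(356,114),(354.5,229)]: print(onz("wrist",p,.044,s).round(4))
E
python3 -m jog '[{"slide":[4,0,0],"roll":0},{"slide":[8,0,0],"roll":0},{"slide":[12,0,0],"roll":0},{"slide":[16,0,0],"roll":0},{"slide":[19,0,0],"roll":0}]' 0.4;python3 -m jog '[{"slide":[0.4,0.5,0],"roll":0},{"slide":[0.4,1,0],"roll":0},{"slide":[0.4,1.5,0],"roll":0},{"slide":[0.4,1.5,0],"roll":0}]'; python3 -c "
from h import *
go([.4995,.315,.06],-.055)"
```

```text
[0.5006 0.3941 0.044 ]
[0.4959 0.2437 0.044 ]
time: 13.38
ee_pos: [0.4491, 0.3178, 0.074]
eef_rot: [0.518, 0.487, -0.506, 0.488]
ft_force: [-0.0, 0.2, -0.0]
width: 0.0525
time: 13.72
ee_pos: [0.4673, 0.3182, 0.0737]
eef_rot: [0.52, 0.487, -0.504, 0.488]
ft_force: [-0.4, -1.8, 0.4]
width: 0.0521
t 13.72 tcp [0.4673 0.3182 0.0737] yaw -0.05 tilt [ 0.017  0.014 -1.   ] q7 -0.7 slide [1.42 3.21 0.18] roll 0.3 F [-0.4 -1.8  0.4] w 0.0521
```

```bash
python3 -c "
from h import *
print(r.read_state()['joint_positions'].round(3) if hasattr(r.read_state()['joint_positions'],'round') else r.read_state()['joint_positions'])"
python3 -m jog '[{"slide":[0.6,0.5,0],"roll":0},{"slide":[1.2,1,0],"roll":0},{"slide":[1.2,1.5,0],"roll":0},{"slide":[1.2,1.5,0],"roll":0}]'; python3 - <<'E'
from h import *
go([.4995,.317,.06],-.055)
print(np.round(r.read_state()['joint_positions'],3))
save(r.camera("scene"),"s10",(310,80,510,230),4)
E
```

```text
[-0.767  0.316  0.104  1.816 -0.04   0.99  -0.697]
time: 14.05
ee_pos: [0.4841, 0.3177, 0.0625]
eef_rot: [0.521, 0.487, -0.504, 0.488]
ft_force: [-0.7, -0.6, 0.7]
width: 0.0524
t 14.05 tcp [0.4841 0.3177 0.0625] yaw -0.05 tilt [ 0.019  0.015 -1.   ] q7 -0.67 slide [ 0.28  1.53 -0.01] roll 0.3 F [-0.7 -0.6  0.7] w 0.0524
[-0.751  0.355  0.109  1.79  -0.047  0.975 -0.674]
```

View pics/s10.png

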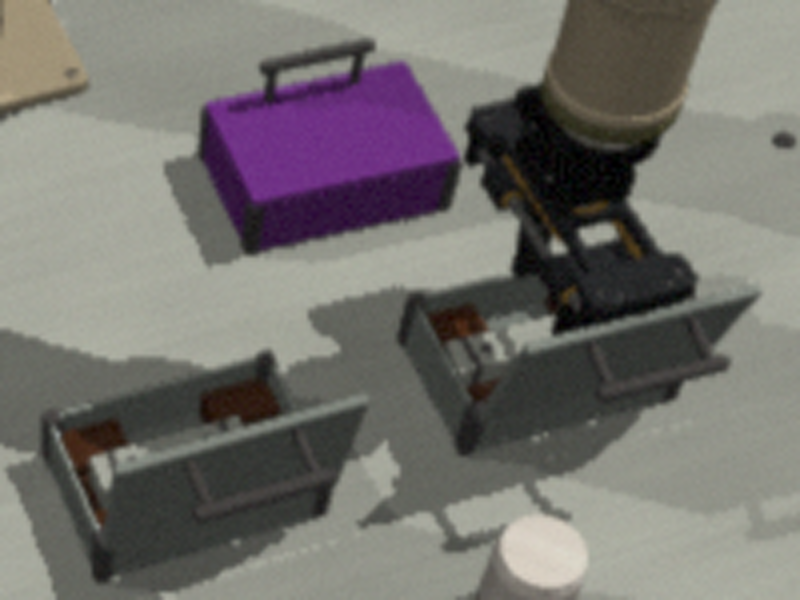

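The lid is being pushed back with under 2 N. I'll continue in small steps.

```bash
python3 -m jog '[{"slide":[0,0.3,0],"roll":0},{"slide":[0,0.6,0],"roll":0},{"slide":[0,0.8,0],"roll":0}]'; python3 -m jog '[{"slide":[0,0.2,0],"roll":0},{"slide":[0,0.4,0],"roll":0}]'; python3 -c "
from h import *
go([.4985,.317,.06],-.055)"
```

```text
time: 14.35
ee_pos: [0.4912, 0.317, 0.062]
eef_rot: [0.52, 0.487, -0.505, 0.488]
ft_force: [-1.2, 0.5, -0.3]
width: 0.0521
time: 14.52
ee_pos: [0.4948, 0.3168, 0.0619]
eef_rot: [0.52, 0.487, -0.505, 0.488]
ft_force: [-14.0, 0.1, 4.2]
width: 0.052
t 14.52 tcp [0.4948 0.3168 0.0619] yaw -0.05 tilt [ 0.016  0.014 -1.   ] q7 -0.66 slide [ 0.19  0.36 -0.04] roll 0.3 F [-14.    0.1   4.2] w 0.052
```

```bash
python3 - <<'E'
from h import *
save(r.camera("scene"),"s11",(370,90,510,195),5.7)
save(r.camera("top"),"t11",(150,140,290,245),5.7)
go([.485,.317,.06],-.055)
E
```

```text
t 14.62 tcp [0.4945 0.3168 0.0619] yaw -0.05 tilt [ 0.015  0.014 -1.   ] q7 -0.66 slide [ 0.18 -0.95  0.03] roll 0.3 F [-4.7 -0.1  1.4] w 0.0521
```

View pics/s11.png

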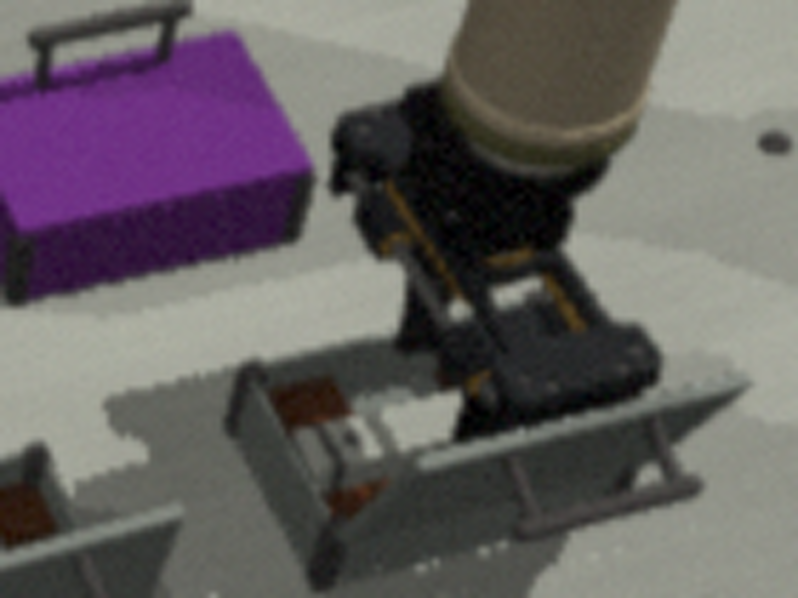

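View pics/t11.png

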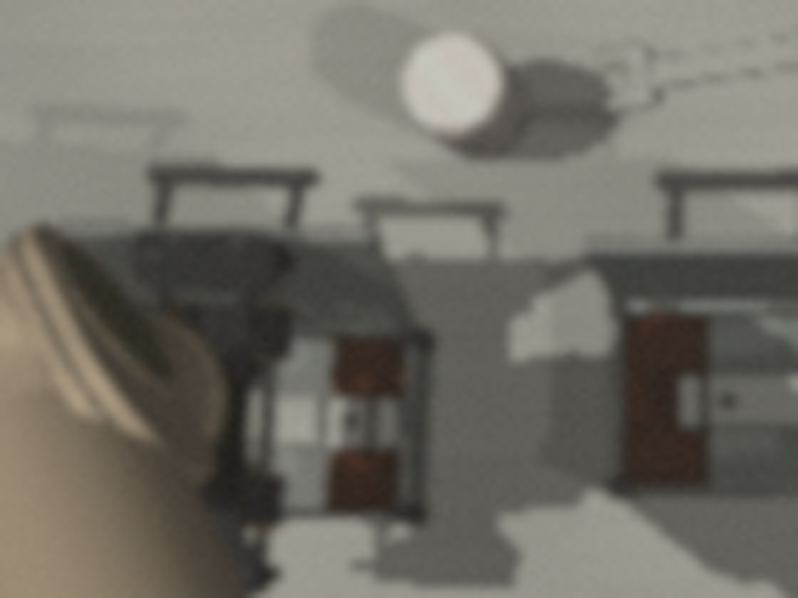

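```bash
python3 - <<'E'
from h import *
from scipy.optimize import brentq
def ang(px,hx):
    def f(th):
        z=.05+.098*np.sin(th)+.043*np.cos(th); x=hx-.098*np.cos(th)+.043*np.sin(th)
        return onz("top",px,z)[0]-x
    return brentq(f,1.2,2.1)
k=5.7
print("L now",ang((150+232/k,140+178/k),.553))
print("R now",ang((150+740/k,140+181/k),.560))
k=2.9
print("L earlier",ang((150+115/k,120+161/k),.553))
print("L contact side: lid top edge"); 
E
```

```text
L now 1.8748047532229009
R now 1.673826560543031
L earlier 1.6995043551201257
L contact side: lid top edge
```

The left lid is now about 1.87–1.9, on its stop. Even so, at grip depth the frame's +x end would overlap the lid by roughly 7–10 mm. Tilting the tool slightly (tips towards +x) would clear it. I'll try to get that by pressing the shut fingertips against the inside of the case's −x wall, since each call starts from the measured pose.

```bash
python3 -m jog '[{"slide":[-0.6,-1,0],"roll":0},{"slide":[-0.8,-2,0],"roll":0},{"slide":[-0.8,-2.8,0],"roll":0},{"slide":[-0.8,-2.8,0],"roll":0},{"slide":[-0.8,-2.8,0],"roll":0}]' 1 40; python3 -m jog '[{"slide":[0,0,0],"roll":0},{"slide":[0,0,0],"roll":0},{"slide":[0,0,0],"roll":0}]';python3 -c "
from h import *
go([.466,.317,.03],-.055)"
```

```text
time: 15.03
ee_pos: [0.4659, 0.3184, 0.0698]
eef_rot: [0.519, 0.487, -0.505, 0.488]
ft_force: [-0.1, 0.3, -0.3]
width: 0.0268
time: 15.28
ee_pos: [0.4662, 0.3183, 0.0697]
eef_rot: [0.52, 0.487, -0.505, 0.488]
ft_force: [-0.0, -0.3, 0.3]
width: 0.0072
t 15.28 tcp [0.4662 0.3183 0.0697] yaw -0.049 tilt [ 0.016  0.014 -1.   ] q7 -0.7 slide [ 3.97 -0.07  0.19] roll 0.3 F [-0.  -0.3  0.3] w 0.0072
```

```bash
python3 -m jog '[{"slide":[1,-0.1,0],"roll":0},{"slide":[2.5,-0.1,0],"roll":0},{"slide":[4,-0.1,0],"roll":0},{"slide":[4,-0.1,0],"roll":0}]'; python3 -m jog '[{"slide":[0,-0.4,0],"roll":0},{"slide":[0,-0.7,0],"roll":0},{"slide":[0,-0.7,0],"roll":0}]';python3 -c "
from h import *
go([.466,.317,.03],-.055)"
```

```text
time: 15.62
ee_pos: [0.4642, 0.3175, 0.0263]
eef_rot: [0.518, 0.487, -0.506, 0.488]
ft_force: [-0.8, -0.1, 0.1]
width: 0.0006
time: 15.87
ee_pos: [0.4566, 0.3182, 0.0266]
eef_rot: [0.518, 0.488, -0.506, 0.488]
ft_force: [0.8, 0.0, 0.3]
width: 0.0008
t 15.87 tcp [0.4566 0.3182 0.0266] yaw -0.049 tilt [ 0.012  0.011 -1.   ] q7 -0.7 slide [-0.33  0.95  0.07] roll 0.4 F [0.8 0.  0.3] w 0.0008
```

```bash
python3 -m jog '[{"slide":[0,-0.4,0],"roll":0},{"slide":[0,-0.7,0],"roll":0},{"slide":[0,-0.7,0],"roll":0}]';python3 -c "
from h import *
go([.466,.317,.03],-.055)"; python3 -m jog '[{"slide":[0,-0.4,0],"roll":0},{"slide":[0,-0.7,0],"roll":0},{"slide":[0,-0.7,0],"roll":0}]';python3 -c "
from h import *
go([.466,.317,.03],-.055)"
```

```text
time: 16.12
ee_pos: [0.4553, 0.3183, 0.0286]
eef_rot: [0.522, 0.485, -0.503, 0.489]
ft_force: [21.2, 0.3, -10.0]
width: 0.0004
t 16.12 tcp [0.4553 0.3183 0.0286] yaw -0.051 tilt [ 0.023  0.014 -1.   ] q7 -0.71 slide [-0.12  1.08  0.08] roll 0.2 F [ 21.2   0.3 -10. ] w 0.0004
time: 16.37
ee_pos: [0.4553, 0.3183, 0.0305]
eef_rot: [0.527, 0.482, -0.5, 0.49]
ft_force: [26.6, 1.2, -16.8]
width: 0.0002
t 16.37 tcp [0.4553 0.3183 0.0305] yaw -0.055 tilt [ 0.035  0.018 -0.999] q7 -0.72 slide [0.08 1.07 0.07] roll 0.0 F [ 26.6   1.2 -16.8] w 0.0002
```

That works: about 0.012 rad of tilt per push, at 27 N or less. I'll repeat it.

```bash
python3 -m jog '[{"slide":[0.1,-0.5,0],"roll":0},{"slide":[0.1,-0.8,0],"roll":0},{"slide":[0.1,-0.8,0],"roll":0}]'; python3 -m jog '[{"slide":[0.1,-0.5,0],"roll":0},{"slide":[0.1,-0.8,0],"roll":0},{"slide":[0.1,-0.8,0],"roll":0}]';python3 -c "
from h import *
go([.466,.317,.03],-.055)"; python3 -m jog '[{"slide":[0.1,-0.5,0],"roll":0},{"slide":[0.1,-0.8,0],"roll":0},{"slide":[0.1,-0.8,0],"roll":0}]';python3 -m jog '[{"slide":[0.1,-0.5,0],"roll":0},{"slide":[0.1,-0.8,0],"roll":0},{"slide":[0.1,-0.8,0],"roll":0}]';python3 -c "
from h import *
go([.466,.317,.03],-.055)"
```

```text
time: 16.62
ee_pos: [0.4555, 0.3182, 0.0312]
eef_rot: [0.532, 0.479, -0.496, 0.491]
ft_force: [33.0, 2.3, -23.1]
width: 0.0009
time: 16.87
ee_pos: [0.4556, 0.3181, 0.0321]
eef_rot: [0.538, 0.475, -0.492, 0.493]
ft_force: [32.4, 2.1, -20.3]
width: 0.0004
t 16.87 tcp [0.4556 0.3181 0.0321] yaw -0.063 tilt [ 0.065  0.026 -0.998] q7 -0.75 slide [0.27 1.03 0.05] roll -0.5 F [ 32.4   2.1 -20.3] w 0.0004
time: 17.12
ee_pos: [0.4558, 0.318, 0.033]
eef_rot: [0.543, 0.472, -0.488, 0.494]
ft_force: [32.9, 1.6, -18.3]
width: 0.0
time: 17.37
ee_pos: [0.456, 0.318, 0.0339]
eef_rot: [0.549, 0.468, -0.484, 0.495]
ft_force: [32.1, 1.4, -17.7]
width: 0.0002
t 17.37 tcp [0.456  0.318  0.0339] yaw -0.072 tilt [ 0.093  0.034 -0.995] q7 -0.78 slide [0.48 0.97 0.04] roll -1.0 F [ 32.1   1.4 -17.7] w 0.0002
```

```bash
python3 -m jog '[{"slide":[0.1,-0.5,0],"roll":0},{"slide":[0.1,-0.8,0],"roll":0},{"slide":[0.1,-0.8,0],"roll":0}]'; python3 -m jog '[{"slide":[0.1,-0.5,0],"roll":0},{"slide":[0.1,-0.8,0],"roll":0},{"slide":[0.1,-0.8,0],"roll":0}]';python3 -c "
from h import *
go([.466,.318,.075],-.055)"
```

```text
time: 17.62
ee_pos: [0.456, 0.3179, 0.0348]
eef_rot: [0.554, 0.465, -0.48, 0.496]
ft_force: [32.3, 0.7, -18.6]
width: 0.0005
time: 17.87
ee_pos: [0.4561, 0.3178, 0.0358]
eef_rot: [0.559, 0.461, -0.477, 0.497]
ft_force: [32.3, 0.3, -16.3]
width: 0.0008
t 17.87 tcp [0.4561 0.3178 0.0358] yaw -0.081 tilt [ 0.121  0.042 -0.992] q7 -0.81 slide [-3.77  1.43 -0.29] roll -1.5 F [ 32.3   0.3 -16.3] w 0.0008
```

```bash
python3 -m jog '[{"slide":[-1,0.7,-0.1],"roll":0},{"slide":[-2.5,1.4,-0.2],"roll":-1.5},{"slide":[-3.8,1.4,-0.3],"roll":-1.5},{"slide":[-3.8,1.4,-0.3],"roll":-1.5},{"slide":[-3.8,1.4,-0.3],"roll":-1.5}]' 0.42; python3 -m jog '[{"slide":[0,0,0],"roll":0},{"slide":[0,0,0],"roll":0},{"slide":[0,0,0],"roll":0}]'; python3 -c "
from h import *
go([.494,.317,.064],-.055)"
```

```text
time: 18.28
ee_pos: [0.4659, 0.3187, 0.0762]
eef_rot: [0.554, 0.467, -0.47, 0.504]
ft_force: [0.1, -0.3, 0.3]
width: 0.026
time: 18.53
ee_pos: [0.4655, 0.3186, 0.0756]
eef_rot: [0.553, 0.467, -0.47, 0.504]
ft_force: [0.1, 0.7, 0.1]
width: 0.0449
t 18.53 tcp [0.4655 0.3186 0.0756] yaw -0.054 tilt [ 0.121  0.043 -0.992] q7 -0.77 slide [1.49 2.7  0.07] roll 0.0 F [0.1 0.7 0.1] w 0.0449
```

```bash
python3 -m jog '[{"slide":[0.3,1,0],"roll":0},{"slide":[0.8,2,0],"roll":0},{"slide":[1.5,2.8,0.1],"roll":0},{"slide":[1.5,2.8,0.1],"roll":0}]' 0.4; python3 - <<'E'
from h import *
go([.498,.317,.035],-.055)
save(r.camera("wrist"),"w12")
E
```

```text
time: 18.87
ee_pos: [0.4968, 0.3152, 0.0624]
eef_rot: [0.553, 0.467, -0.471, 0.504]
ft_force: [-0.2, -0.3, 0.6]
width: 0.0518
t 18.87 tcp [0.4968 0.3152 0.0624] yaw -0.056 tilt [ 0.121  0.041 -0.992] q7 -0.72 slide [ 2.73 -0.22 -0.06] roll -0.1 F [-0.2 -0.3  0.6] w 0.0518
```

View pics/w12.png

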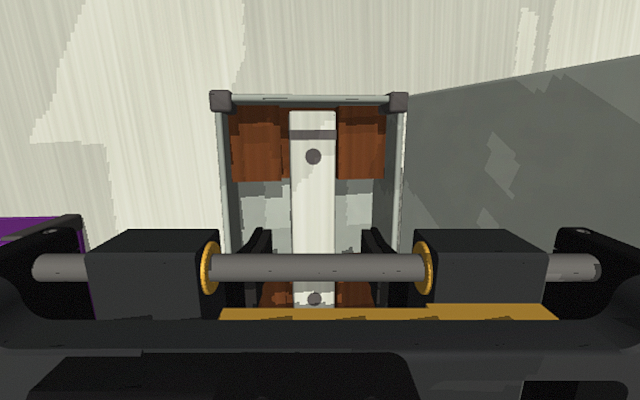

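The lid is clear, and the bar (column 313) is centred between the fingers. I'll descend in steps.

```bash
python3 -m jog '[{"slide":[0.7,-0.05,0],"roll":0},{"slide":[1.4,-0.1,0],"roll":0},{"slide":[2,-0.2,0],"roll":0},{"slide":[2,-0.2,0],"roll":0}]';  python3 -c "
from h import *
go([.4975,.317,.025],-.055)"
```

```text
time: 19.25
ee_pos: [0.495, 0.316, 0.0407]
eef_rot: [0.552, 0.467, -0.472, 0.504]
ft_force: [0.1, -0.6, -0.4]
width: 0.052
t 19.25 tcp [0.495  0.316  0.0407] yaw -0.055 tilt [ 0.118  0.04  -0.992] q7 -0.72 slide [ 1.59  0.06 -0.04] roll -0.0 F [ 0.1 -0.6 -0.4] w 0.052
```

```bash
python3 -m jog '[{"slide":[0.4,0,0],"roll":0},{"slide":[0.8,0,0],"roll":0},{"slide":[1.1,0,0],"roll":0},{"slide":[1.1,0,0],"roll":0}]';  python3 -c "
from h import *
go([.4975,.317,.025],-.055)"
```

```text
time: 19.58
ee_pos: [0.4936, 0.3175, 0.0291]
eef_rot: [0.551, 0.469, -0.473, 0.504]
ft_force: [-13.9, 0.6, 5.7]
width: 0.0522
t 19.58 tcp [0.4936 0.3175 0.0291] yaw -0.053 tilt [ 0.114  0.04  -0.993] q7 -0.72 slide [0.45 0.35 0.05] roll 0.1 F [-13.9   0.6   5.7] w 0.0522
```

```bash
python3 -m jog '[{"slide":[-0.4,0.05,0],"roll":0},{"slide":[-0.4,0.05,0],"roll":0},{"slide":[-0.4,0.05,0],"roll":0},{"slide":[-0.4,0.05,0],"roll":0},{"slide":[-0.4,0.05,0],"roll":0}]' 1 30;  python3 -m jog '[{"slide":[0,0,0],"roll":0},{"slide":[0,0,0],"roll":0},{"slide":[0,0,0],"roll":0}]'; python3 -c "
from h import *
go([.4975,.317,.025],-.055)"
```

```text
time: 20.0
ee_pos: [0.4947, 0.3173, 0.0336]
eef_rot: [0.551, 0.468, -0.472, 0.504]
ft_force: [2.0, -0.1, 2.2]
width: 0.0277
time: 20.25
ee_pos: [0.4947, 0.3173, 0.0337]
eef_rot: [0.551, 0.468, -0.472, 0.504]
ft_force: [-1.0, 0.4, 1.1]
width: 0.0283
t 20.25 tcp [0.4947 0.3173 0.0337] yaw -0.054 tilt [ 0.116  0.04  -0.992] q7 -0.72 slide [0.89 0.18 0.05] roll 0.0 F [-1.   0.4  1.1] w 0.0283
```

The grip reads 28 mm wide, so I have the bar. I'll lift it.

```bash
python3 -c "
from h import *
go([.487,.317,.085],-.055)"; python3 -m jog '[{"slide":[-1,-0.05,0.02],"roll":0},{"slide":[-2,-0.1,0.05],"roll":0},{"slide":[-3.2,-0.15,0.1],"roll":0},{"slide":[-4.2,-0.2,0.15],"roll":0},{"slide":[-5.1,-0.2,0.2],"roll":0}]'; python3 - <<'E'
from h import *
go([.487,.317,.13],-.055)
save(r.camera("wrist"),"w13")
E
```

```text
t 20.25 tcp [0.4947 0.3173 0.0337] yaw -0.054 tilt [ 0.116  0.04  -0.992] q7 -0.72 slide [-5.19 -0.18 -0.17] roll 0.0 F [-1.   0.4  1.1] w 0.0283
time: 20.67
ee_pos: [0.4865, 0.3135, 0.0856]
eef_rot: [0.552, 0.468, -0.472, 0.504]
ft_force: [0.4, 0.4, -3.1]
width: 0.0281
t 20.67 tcp [0.4865 0.3135 0.0856] yaw -0.054 tilt [ 0.116  0.041 -0.992] q7 -0.72 slide [-4.39  0.54 -0.56] roll 0.0 F [ 0.4  0.4 -3.1] w 0.0281
```

View pics/w13.png

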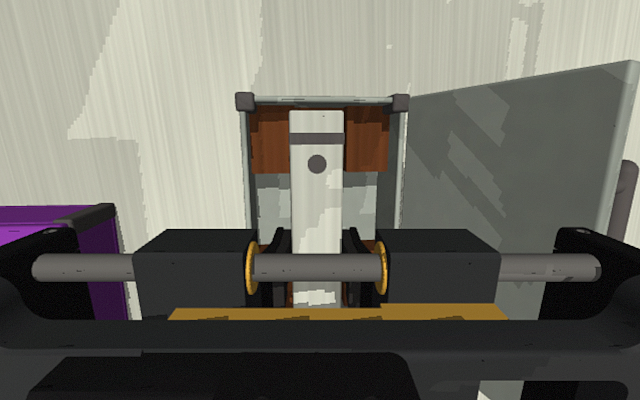

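The bar is out of the case. I'll carry it high over the lids to free bench between the right case and the gauge, turning it to lie roughly along the gauge's axis.

```bash
python3 -m jog '[{"slide":[-3,0.2,-0.1],"roll":0},{"slide":[-6,0.5,-0.3],"roll":0},{"slide":[-9,0.8,-0.5],"roll":0},{"slide":[-12,1.2,-0.5],"roll":0},{"slide":[-15,1.5,-0.5],"roll":0}]' 1 40; python3 - <<'E'
from h import *
go([.49,.1,.24],1.62)
E
```

```text
time: 21.13
ee_pos: [0.4842, 0.3115, 0.2398]
eef_rot: [0.552, 0.468, -0.471, 0.504]
ft_force: [1.0, 0.9, -3.7]
width: 0.0279
t 21.13 tcp [0.4842 0.3115 0.2398] yaw -0.054 tilt [ 0.118  0.043 -0.992] q7 -0.73 slide [-0.85  1.71 21.07] roll 84.1 F [ 1.   0.9 -3.7] w 0.0279
```

```bash
python3 -m jog '[{"slide":[0,0.3,3],"roll":-7},{"slide":[0,0.6,6],"roll":-14},{"slide":[-0.3,0.9,9],"roll":-21},{"slide":[-0.4,1.2,12],"roll":-28},{"slide":[-0.6,1.4,15],"roll":-35}]'; python3 - <<'E'
from h import *
go([.49,-.165,.24],1.66)
E
```

```text
time: 21.55
ee_pos: [0.4898, 0.1593, 0.2402]
eef_rot: [0.373, 0.589, -0.307, 0.648]
ft_force: [0.8, -0.4, -4.0]
width: 0.0274
t 21.55 tcp [0.4898 0.1593 0.2402] yaw 0.567 tilt [ 0.118  0.043 -0.992] q7 0.15 slide [ -1.36 -17.28  27.41] roll -62.6 F [ 0.8 -0.4 -4. ] w 0.0274
```

```bash
python3 -m jog '[{"slide":[-0.2,-2.1,3.3],"roll":-7},{"slide":[-0.4,-4.2,6.6],"roll":-14},{"slide":[-0.6,-6.2,9.9],"roll":-21},{"slide":[-0.8,-8.3,13.2],"roll":-28},{"slide":[-1,-10.4,16.5],"roll":-35}]'; python3 - <<'E'
from h import *
go([.49,-.165,.24],1.66)
E
```

```text
time: 21.97
ee_pos: [0.4895, -0.0224, 0.2421]
eef_rot: [0.185, 0.65, -0.136, 0.724]
ft_force: [0.5, 0.4, -1.4]
width: 0.0279
t 21.97 tcp [ 0.4895 -0.0224  0.2421] yaw 1.115 tilt [ 0.119  0.043 -0.992] q7 1.07 slide [ -0.4  -12.75   6.39] roll -31.2 F [ 0.5  0.4 -1.4] w 0.0279
```

```bash
python3 -m jog '[{"slide":[-0.1,-2.9,1.5],"roll":-7},{"slide":[-0.2,-5.8,3],"roll":-14},{"slide":[-0.3,-8.7,4.5],"roll":-21},{"slide":[-0.4,-11.5,5.8],"roll":-28},{"slide":[-0.4,-12.7,6.4],"roll":-31.2}]';python3 -m jog '[{"slide":[0,0,0],"roll":0},{"slide":[0,0,0],"roll":0}]'; python3 - <<'E'
from h import *
go([.49,-.165,.06],1.66)
save(r.camera("scene"),"s14",(150,100,450,310),2.6)
save(r.camera("top"),"t14",(230,120,480,280),3.1)
E
```

```text
time: 22.38
ee_pos: [0.4895, -0.168, 0.2405]
eef_rot: [-0.017, 0.662, 0.044, 0.748]
ft_force: [0.3, -0.1, -2.2]
width: 0.028
time: 22.55
ee_pos: [0.4889, -0.1694, 0.2406]
eef_rot: [-0.016, 0.662, 0.042, 0.748]
ft_force: [0.7, 0.2, -2.6]
width: 0.028
t 22.55 tcp [ 0.4889 -0.1694  0.2406] yaw 1.655 tilt [ 0.119  0.043 -0.992] q7 1.97 slide [17.95 -0.16 -2.07] roll -0.3 F [ 0.7  0.2 -2.6] w 0.028
```

View pics/s14.png

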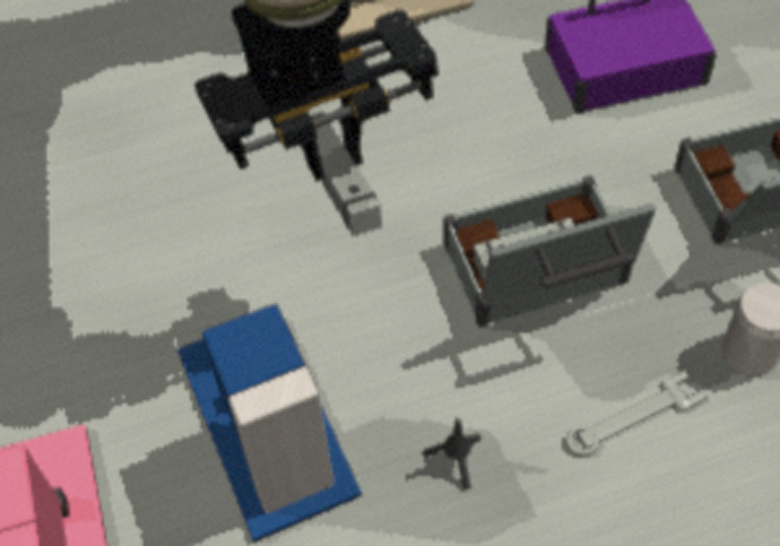

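View pics/t14.png

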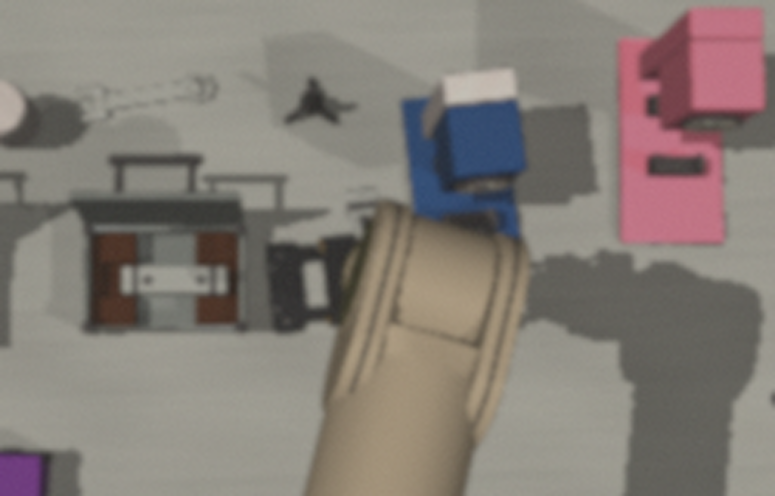

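```bash
python3 -m jog '[{"slide":[4,0,-0.5],"roll":0},{"slide":[8,-0.1,-0.9],"roll":0},{"slide":[12,-0.1,-1.4],"roll":0},{"slide":[16,-0.1,-1.9],"roll":0},{"slide":[18,-0.1,-2.1],"roll":0}]';python3 -m jog '[{"slide":[0.7,0,-0.1],"roll":0},{"slide":[1.4,0,-0.2],"roll":0},{"slide":[1.8,0,-0.2],"roll":0}]'; python3 - <<'E'
from h import *
go([.49,-.165,.02],1.66)
save(r.camera("wrist"),"w15")
save(r.camera("scene"),"s15",(200,80,400,230),4)
E
```

```text
time: 23.07
ee_pos: [0.488, -0.159, 0.055]
eef_rot: [-0.016, 0.664, 0.044, 0.746]
ft_force: [-0.8, -0.4, -2.8]
width: 0.0275
time: 23.32
ee_pos: [0.4885, -0.1575, 0.0369]
eef_rot: [-0.016, 0.664, 0.045, 0.746]
ft_force: [-1.1, -0.3, -2.4]
width: 0.0278
t 23.32 tcp [ 0.4885 -0.1575  0.0369] yaw 1.659 tilt [ 0.114  0.046 -0.992] q7 2.19 slide [ 1.66 -0.83 -0.11] roll -0.1 F [-1.1 -0.3 -2.4] w 0.0278
```

View pics/s15.png

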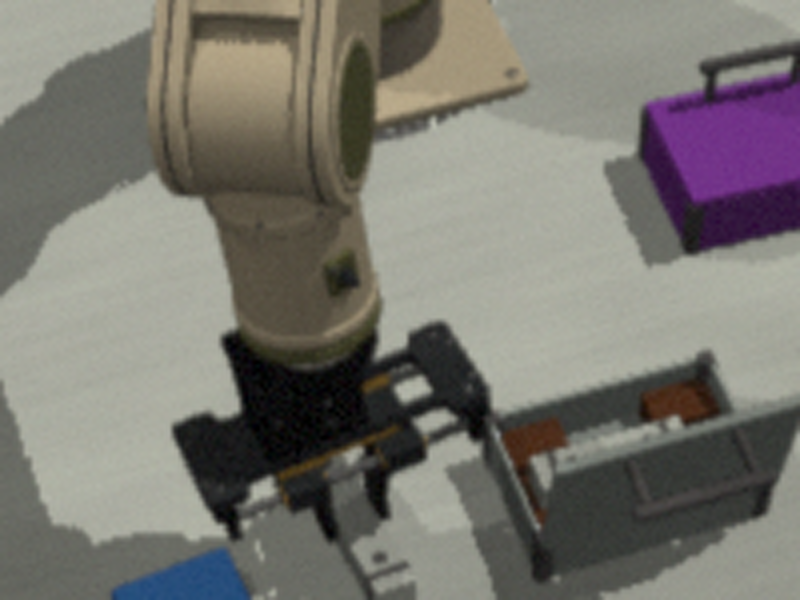

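View pics/w15.png

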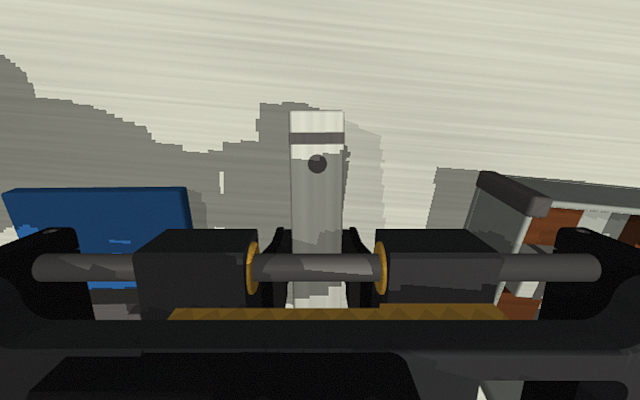

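```bash
python3 -m jog '[{"slide":[0.4,-0.4,0],"roll":0},{"slide":[0.8,-0.8,-0.1],"roll":0},{"slide":[1.0,-0.8,-0.1],"roll":0}]'; python3 -m jog '[{"slide":[0.3,0,0],"roll":0},{"slide":[0.5,0,0],"roll":0},{"slide":[0.5,0,0],"roll":0}]'; python3 - <<'E'
from h import *
go([.49,-.165,.02],1.66)
E
```

```text
time: 23.67
ee_pos: [0.4907, -0.1668, 0.0279]
eef_rot: [-0.016, 0.663, 0.044, 0.747]
ft_force: [1.4, 0.3, 0.8]
width: 0.0279
time: 23.92
ee_pos: [0.4918, -0.1668, 0.0231]
eef_rot: [-0.016, 0.662, 0.044, 0.748]
ft_force: [0.6, -1.4, 1.7]
width: 0.0273
t 23.92 tcp [ 0.4918 -0.1668  0.0231] yaw 1.658 tilt [ 0.119  0.044 -0.992] q7 2.24 slide [ 0.29  0.19 -0.21] roll -0.1 F [ 0.6 -1.4  1.7] w 0.0273
```

```bash
python3 -m jog '[{"slide":[0.3,0,0],"roll":0},{"slide":[0.5,0,0],"roll":0},{"slide":[0.5,0,0],"roll":0}]' 1 12; python3 - <<'E'
from h import *
go([.49,-.165,.02],1.66)
E
python3 -m jog '[{"slide":[0,0,0],"roll":0},{"slide":[0,0,0],"roll":0},{"slide":[0,0,0],"roll":0},{"slide":[0,0,0],"roll":0}]' 0.4; python3 - <<'E'
from h import *
go([.49,-.165,.15],1.66)
save(r.camera("wrist"),"w16")
E
```

```text
time: 24.17
ee_pos: [0.4922, -0.1665, 0.0178]
eef_rot: [-0.016, 0.663, 0.044, 0.748]
ft_force: [-0.0, -0.2, -2.6]
width: 0.028
t 24.17 tcp [ 0.4922 -0.1665  0.0178] yaw 1.658 tilt [ 0.118  0.045 -0.992] q7 2.25 slide [-0.23  0.18 -0.18] roll -0.1 F [-0.  -0.2 -2.6] w 0.028
time: 24.5
ee_pos: [0.4922, -0.1665, 0.0178]
eef_rot: [-0.016, 0.663, 0.044, 0.748]
ft_force: [-0.1, 0.0, 0.2]
width: 0.0464
t 24.5 tcp [ 0.4922 -0.1665  0.0178] yaw 1.658 tilt [ 0.118  0.045 -0.992] q7 2.25 slide [-13.13   0.62   1.4 ] roll -0.1 F [-0.1  0.   0.2] w 0.0464
```

View pics/w16.png

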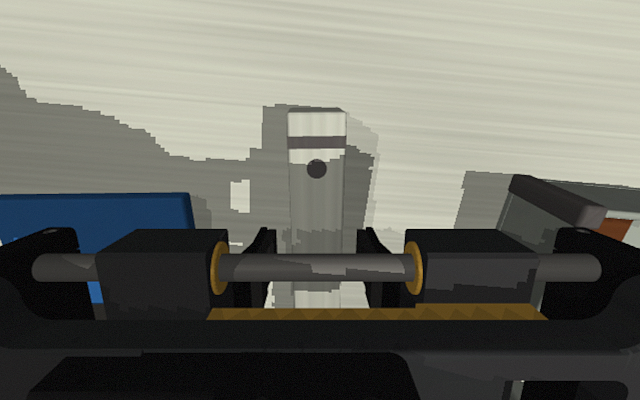

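Released: the bar lies flat between the open fingers, with its near end at the image top (288–346, 110). I'll rise and measure the bar's near end and the gauge.

```bash
python3 -m jog '[{"slide":[-3,0,0.3],"roll":0},{"slide":[-6,0.2,0.6],"roll":0},{"slide":[-9,0.2,0.9],"roll":0},{"slide":[-12,0.2,1.2],"roll":0},{"slide":[-12,0.2,1.2],"roll":0}]' 0.3; python3 -m jog '[{"slide":[0,0,0],"roll":0},{"slide":[0,0,0],"roll":0}]'; python3 - <<'E'
from h import *
go([.43,-.165,.08],1.66)
save(r.camera("wrist"),"w17")
save(r.camera("scene"),"s17",(200,130,360,310),3.3)
save(r.camera("top"),"t17",(280,140,440,260),5)
E
```

```text
time: 24.97
ee_pos: [0.4924, -0.1701, 0.1439]
eef_rot: [-0.016, 0.66, 0.043, 0.75]
ft_force: [0.9, -0.4, 0.6]
width: 0.0606
time: 25.13
ee_pos: [0.4928, -0.1702, 0.1443]
eef_rot: [-0.016, 0.659, 0.043, 0.751]
ft_force: [0.3, 0.6, 0.0]
width: 0.0608
t 25.13 tcp [ 0.4928 -0.1702  0.1443] yaw 1.657 tilt [ 0.128  0.044 -0.991] q7 2.07 slide [ 5.59  0.85 -7.  ] roll -0.2 F [0.3 0.6 0. ] w 0.0608
```

View pics/w17.png

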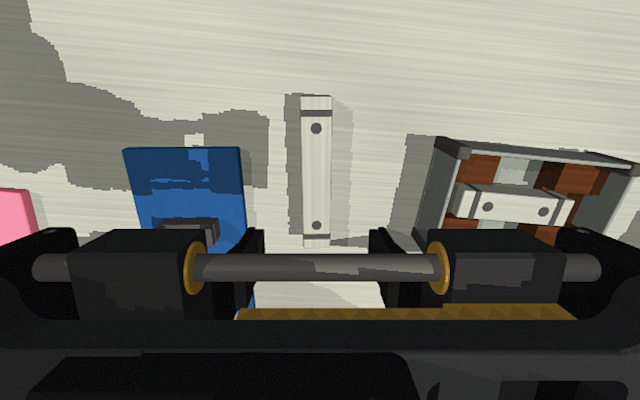

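View pics/s17.png

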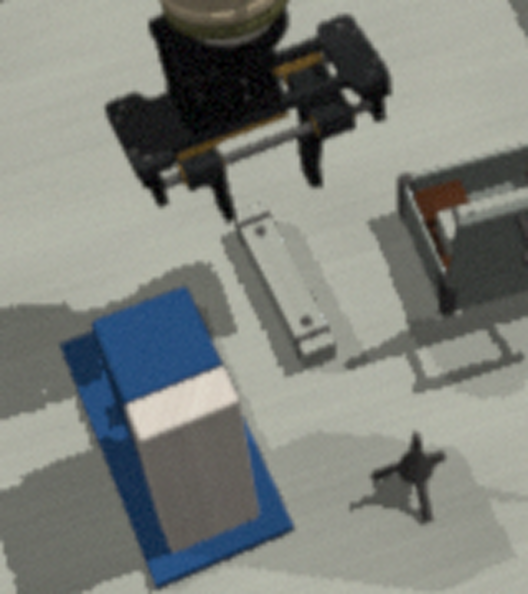

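View pics/t17.png

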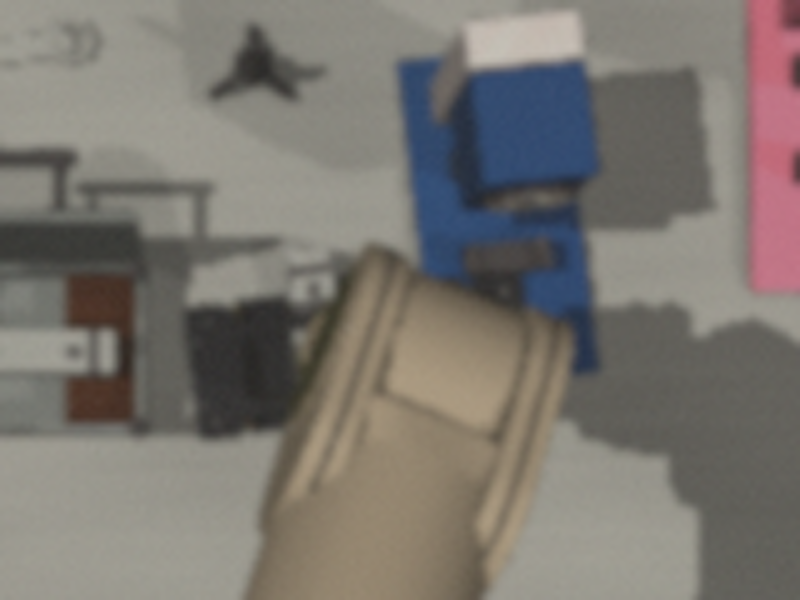

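```bash
python3 - <<'E'
from h import *
s=r.read_state()
print("bar wrist",[onz("wrist",p,.028,s)[:2].round(4).tolist() for p in [(301,97),(331,97),(303,246),(329,246)]])
S=lambda x,y:(200+x/3.3,130+y/3.3); T=lambda x,y:(280+x/5,140+y/5)
print("bar scene",[onz("scene",S(*p),.028)[:2].round(4).tolist() for p in [(237,220),(266,205),(297,350),(330,333)]])
print("gauge near wrist L(-y),R",[onz("wrist",p,.012,s)[:2].round(4).tolist() for p in [(123,149),(240,148)]])
print("cradle wrist",[onz("wrist",p,.038,s)[:2].round(4).tolist() for p in [(160,222),(218,220)]])
print("gauge scene nearR,farR,farL",[onz("scene",S(*p),.012)[:2].round(4).tolist() for p in [(62,346),(157,587),(292,528)]])
print("gauge top nearR, farL",[onz("top",T(*p),.012)[:2].round(4).tolist() for p in [(598,373),(400,62)]])
print("cradle top",[onz("top",T(*p),.038)[:2].round(4).tolist() for p in [(468,240),(552,240),(552,266),(468,270)]])
print("head under front edge top z.084",[onz("top",T(*p),.084)[:2].round(4).tolist() for p in [(478,195),(590,180)]], "head top z.196",[onz("top",T(*p),.196)[:2].round(4).tolist() for p in [(465,70),(580,62),(598,172),(478,188)]])
print("head top scene .196",[onz("scene",S(*p),.196)[:2].round(4).tolist() for p in [(93,328),(186,288),(238,370),(126,405)]])
E
```

```text
bar wrist [[0.4159, -0.1844], [0.4137, -0.1591], [0.5606, -0.1726], [0.5588, -0.1458]]
bar scene [[0.4272, -0.1843], [0.4209, -0.157], [0.5629, -0.1762], [0.5572, -0.1467]]
gauge near wrist L(-y),R [[0.4768, -0.3475], [0.4673, -0.2391]]
cradle wrist [[0.5376, -0.3089], [0.5317, -0.255]]
gauge scene nearR,farR,farL [[0.4856, -0.3497], [0.707, -0.3314], [0.6973, -0.225]]
gauge top nearR, farL [[0.4808, -0.3524], [0.6943, -0.2277]]
cradle top [[0.5688, -0.2659], [0.5675, -0.3211], [0.5503, -0.3204], [0.549, -0.2652]]
head under front edge top z.084 [[0.5919, -0.2674], [0.5998, -0.3391]] head top z.196 [[0.65, -0.2475], [0.6531, -0.3152], [0.5875, -0.323], [0.5798, -0.2526]]
head top scene .196 [[0.594, -0.3213], [0.585, -0.2542], [0.6581, -0.2395], [0.6578, -0.3152]]
```

Gauge origin is about (0.574, −0.2905) with yaw about 0.085. The bar's centre is about (0.490, −0.166) with yaw about 0.083. Next I'll regrip the near end, about 60 mm from the middle.

```bash
python3 -m jog '[{"slide":[1,0.2,-2],"roll":0},{"slide":[3,0.4,-4],"roll":0},{"slide":[5.6,0.6,-6.8],"roll":0},{"slide":[5.6,0.6,-6.8],"roll":0},{"slide":[5.6,0.6,-6.8],"roll":0}]'; python3 - <<'E'
from h import *
go([.431,-.171,.009],1.655)
save(r.camera("wrist"),"w18")
E
```

```text
time: 25.7
ee_pos: [0.4282, -0.1665, 0.0766]
eef_rot: [-0.015, 0.662, 0.044, 0.748]
ft_force: [0.5, 0.4, 1.1]
width: 0.061
t 25.7 tcp [ 0.4282 -0.1665  0.0766] yaw 1.656 tilt [ 0.12   0.045 -0.992] q7 2.09 slide [ 6.72 -0.71 -0.59] roll 0.1 F [0.5 0.4 1.1] w 0.061
```

View pics/w18.png

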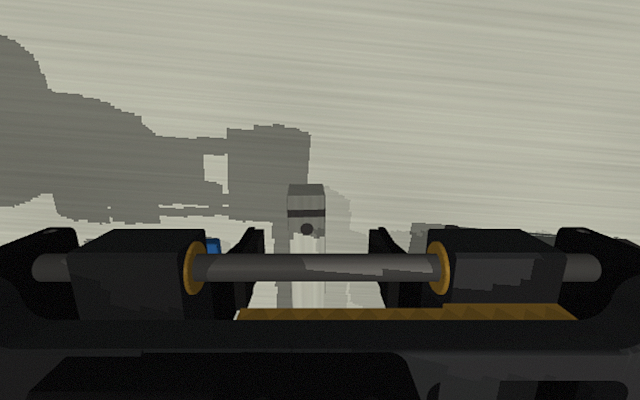

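```bash
python3 - <<'E'
from h import *
s=r.read_state()
print([onz("wrist",p,.028,s)[:2].round(4).tolist() for p in [(288,195),(325,195)]])
E
python3 -m jog '[{"slide":[2,-0.4,-0.3],"roll":0},{"slide":[4,-0.7,-0.6],"roll":0},{"slide":[5.5,-0.7,-0.6],"roll":0},{"slide":[6.7,-0.7,-0.6],"roll":0},{"slide":[6.7,-0.7,-0.6],"roll":0}]'; python3 - <<'E'
from h import *
go([.431,-.171,.009],1.655)
save(r.camera("wrist"),"w19")
E
```

```text
[[0.4187, -0.1856], [0.4167, -0.1589]]
time: 26.17
ee_pos: [0.4335, -0.1713, 0.0095]
eef_rot: [-0.016, 0.662, 0.043, 0.748]
ft_force: [0.1, 0.1, 0.2]
width: 0.0609
t 26.17 tcp [ 0.4335 -0.1713  0.0095] yaw 1.657 tilt [ 0.121  0.043 -0.992] q7 2.27 slide [ 0.02  0.05 -0.25] roll 0.1 F [0.1 0.1 0.2] w 0.0609
```

View pics/w19.png

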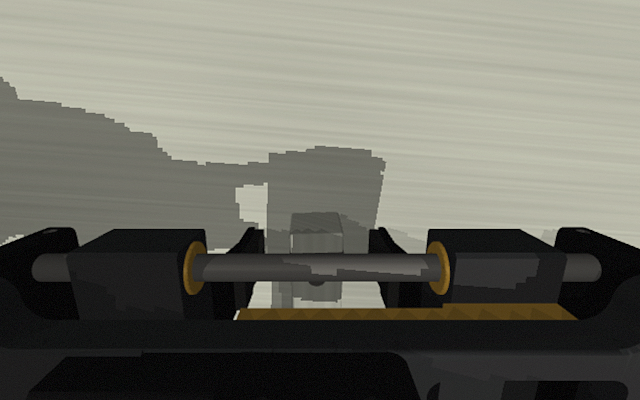

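The near end is at x≈0.418 and the hand is 16 mm in from it. I'll grip firmly and lift.

```bash
python3 -m jog '[{"slide":[0,0,0],"roll":0},{"slide":[0,0,0],"roll":0},{"slide":[0,0,0],"roll":0},{"slide":[0,0,0],"roll":0},{"slide":[0,0,0],"roll":0}]' 1 58; python3 -m jog '[{"slide":[0,0,0],"roll":0},{"slide":[0,0,0],"roll":0},{"slide":[0,0,0],"roll":0}]';  python3 -m jog '[{"slide":[-1,0,0.1],"roll":0},{"slide":[-2,0,0.2],"roll":0},{"slide":[-3,0,0.3],"roll":0},{"slide":[-4,0,0.4],"roll":0},{"slide":[-5,0,0.5],"roll":0}]'; python3 -m jog '[{"slide":[0,0,0],"roll":0},{"slide":[0,0,0],"roll":0}]';python3 - <<'E'
from h import *
go([.404,-.305,.055],1.655)
save(r.camera("scene"),"s20",(200,80,400,230),4)
E
```

```text
time: 26.63
ee_pos: [0.4341, -0.1717, 0.011]
eef_rot: [-0.016, 0.661, 0.043, 0.749]
ft_force: [0.2, 0.1, 0.3]
width: 0.0351
time: 26.88
ee_pos: [0.4342, -0.1716, 0.0113]
eef_rot: [-0.016, 0.661, 0.043, 0.749]
ft_force: [-2.9, 0.6, 5.3]
width: 0.0275
time: 27.3
ee_pos: [0.4324, -0.1733, 0.0615]
eef_rot: [-0.016, 0.661, 0.043, 0.749]
ft_force: [-0.6, 0.6, -3.1]
width: 0.027
time: 27.47
ee_pos: [0.4323, -0.1731, 0.0614]
eef_rot: [-0.016, 0.661, 0.044, 0.749]
ft_force: [-1.1, -0.4, -3.8]
width: 0.028
t 27.47 tcp [ 0.4323 -0.1731  0.0614] yaw 1.657 tilt [ 0.122  0.044 -0.992] q7 2.15 slide [ -0.29 -12.91  -3.96] roll 0.1 F [-1.1 -0.4 -3.8] w 0.028
```

View pics/s20.png

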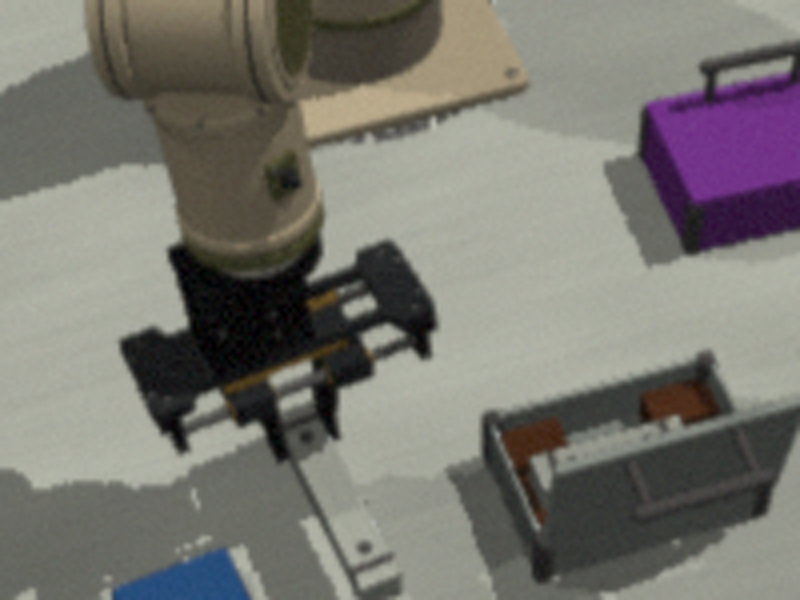

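```bash
python3 - <<'E'
from h import *
S=lambda x,y:(200+x/4,80+y/4)
s=r.read_state();p=s["ee_pos"];yaw=.084;u=np.array([np.cos(yaw),np.sin(yaw),0])
for d in(0,.06,.08,.1): 
    c=p+np.array([-.002,0,.003]);
    for k in (-100,): pass
# predicted far end top corners flat / drooped .1
n=np.array([-u[1],u[0],0])
c=np.array([p[0],p[1],p[2]+.0027])+u*.059
for dr in(0,.05,.1,.15):
    uu=u*np.cos(dr)-np.array([0,0,np.sin(dr)]); zz=np.array([0,0,1])
    g=c-u*.059; f=g+uu*(.134)
    print(dr,[((proj("scene",f+n*.014*sg+zz*.014)-[200,80])*4).round(0).tolist() for sg in(-1,1)])
E
```

```text
0 [[359.0, 590.0], [400.0, 573.0]]
0.05 [[359.0, 595.0], [400.0, 579.0]]
0.1 [[359.0, 600.0], [400.0, 584.0]]
0.15 [[359.0, 604.0], [400.0, 588.0]]
```

```bash
python3 -m jog '[{"slide":[-0.2,-1,-2],"roll":0},{"slide":[-0.3,-4,-4],"roll":0},{"slide":[-0.3,-7,-4],"roll":0},{"slide":[-0.3,-10,-4],"roll":0},{"slide":[-0.3,-12.9,-4],"roll":0}]'; python3 -m jog '[{"slide":[0,0,0],"roll":0},{"slide":[0,0,0],"roll":0}]';python3 - <<'E'
from h import *
go([.404,-.305,.053],1.656)
save(r.camera("scene"),"s21",(180,90,340,310),2.7)
save(r.camera("top"),"t21",(320,140,440,240),6)
save(r.camera("wrist"),"w21")
E
```

```text
time: 27.93
ee_pos: [0.4029, -0.3059, 0.0537]
eef_rot: [-0.016, 0.662, 0.044, 0.748]
ft_force: [0.6, -0.2, -1.6]
width: 0.0275
time: 28.1
ee_pos: [0.4015, -0.3075, 0.0524]
eef_rot: [-0.015, 0.663, 0.043, 0.747]
ft_force: [-0.1, 0.3, -3.2]
width: 0.0276
t 28.1 tcp [ 0.4015 -0.3075  0.0524] yaw 1.655 tilt [ 0.118  0.043 -0.992] q7 2.59 slide [-0.02  0.23  0.27] roll -0.1 F [-0.1  0.3 -3.2] w 0.0276
```

View pics/t21.png

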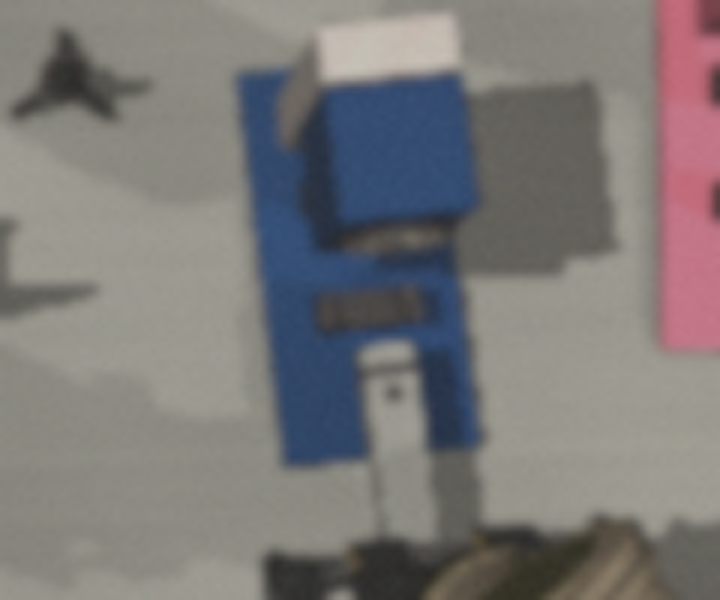

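View pics/s21.png

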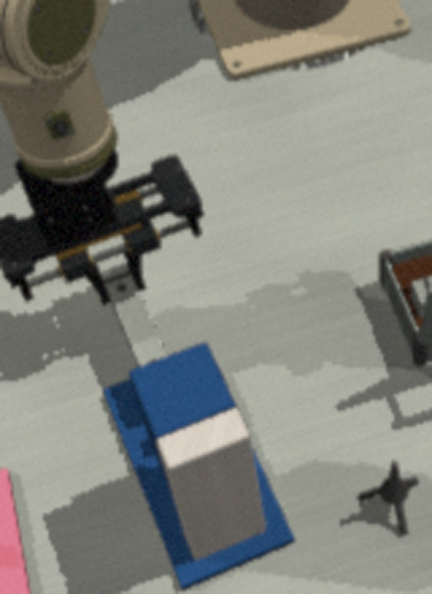

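View pics/w21.png

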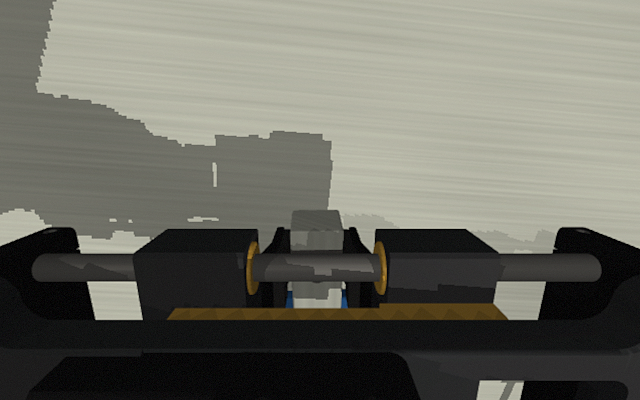

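```bash
python3 - <<'E'
from h import *
T=lambda x,y:(320+x/6,140+y/6)
o=np.array([.5738,-.2905]);yw=.085;R=np.array([[np.cos(yw),np.sin(yw)],[-np.sin(yw),np.cos(yw)]])
def g(px,z): return ((R@(onz("top",T(*px),z)[:2]-o))*1000).round(1).tolist()
print("bar far L/R",g((356,352),.069),g((421,345),.069)," sides",g((364,420),.069),g((428,415),.069),g((373,480),.069),g((432,480),.069))
print("cradle",[g(p,.038) for p in [(316,298),(436,290),(438,320),(318,330)]])
print("base",[g(p,.012) for p in [(238,74),(285,466),(484,444)]])
s=r.read_state();p=np.array(s["ee_pos"]);print("tcp in gauge",(R@(p[:2]-o)*1000).round(1), "bar yaw wrt", s["time"])
w=np.array([[np.cos(yw),-np.sin(yw)],[np.sin(yw),np.cos(yw)]])@np.array([-.059,0])+o
print("final tcp",w); go([w[0],w[1],.0525],1.655)
E
```

```text
bar far L/R [-42.5, 15.1] [-42.6, -19.8]  sides [-79.2, 15.3] [-80.2, -18.9] [-111.4, 14.5] [-114.8, -16.7]
cradle [[-8.0, 28.6], [-10.8, -37.2], [-27.3, -36.2], [-25.6, 29.7]]
base [[125.8, 53.4], [-96.5, 53.5], [-96.3, -57.6]]
tcp in gauge [-171.9    0.4] bar yaw wrt 28.25
final tcp [ 0.51501301 -0.29550896]
t 28.25 tcp [ 0.4025 -0.3047  0.053 ] yaw 1.659 tilt [ 0.119  0.046 -0.992] q7 2.59 slide [ 1.43 -0.07 11.2 ] roll 0.2 F [ 0.   0.8 -2.3] w 0.0275
```

```bash
python3 -m jog '[{"slide":[0.14,-0.05,1.2],"roll":0},{"slide":[0.29,-0.1,2.4],"roll":0},{"slide":[0.43,-0.1,3.6],"roll":0},{"slide":[0.58,-0.1,4.8],"roll":0},{"slide":[0.72,-0.1,6],"roll":0}]'; python3 - <<'E'
from h import *
go([.516,-.2965,.0525],1.655)
E
```

```text
time: 28.67
ee_pos: [0.4647, -0.2997, 0.0531]
eef_rot: [-0.016, 0.662, 0.045, 0.748]
ft_force: [0.1, -0.4, -2.9]
width: 0.0276
t 28.67 tcp [ 0.4647 -0.2997  0.0531] yaw 1.66 tilt [ 0.119  0.046 -0.992] q7 2.55 slide [ 0.69 -0.14  5.1 ] roll 0.3 F [ 0.1 -0.4 -2.9] w 0.0276
```

```bash
python3 -m jog '[{"slide":[0.12,-0.05,1],"roll":0},{"slide":[0.25,-0.1,2],"roll":0.2},{"slide":[0.37,-0.1,3],"roll":0.2},{"slide":[0.5,-0.12,4],"roll":0.2},{"slide":[0.5,-0.12,4],"roll":0.2}]'; python3 - <<'E'
from h import *
go([.516,-.2965,.0525],1.655)
save(r.camera("top"),"t22",(320,130,440,240),5.4)
save(r.camera("scene"),"s22",(190,130,320,310),3.3)
E
```

```text
time: 29.08
ee_pos: [0.5072, -0.2966, 0.053]
eef_rot: [-0.016, 0.662, 0.045, 0.748]
ft_force: [0.6, 0.5, -2.9]
width: 0.0275
t 29.08 tcp [ 0.5072 -0.2966  0.053 ] yaw 1.659 tilt [ 0.12   0.046 -0.992] q7 2.52 slide [ 0.16 -0.07  0.87] roll 0.2 F [ 0.6  0.5 -2.9] w 0.0275
```

View pics/t22.png

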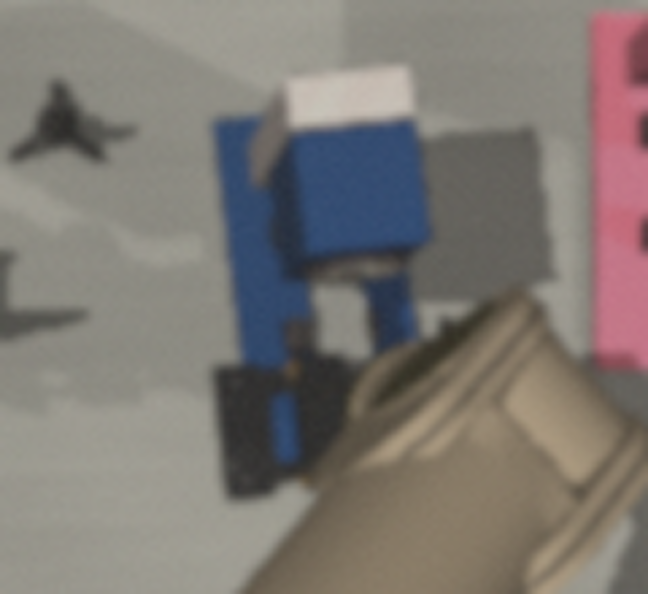

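View pics/s22.png

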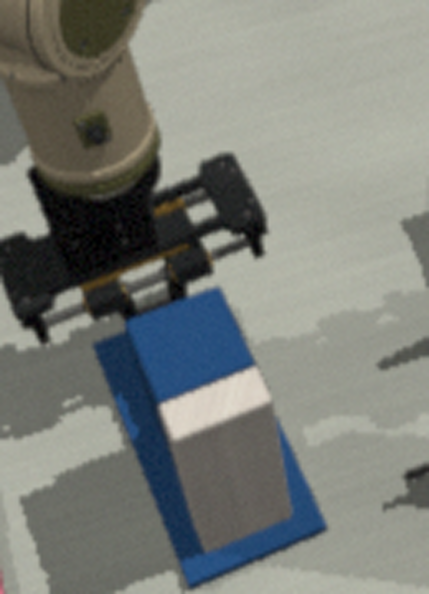

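The far end is hidden under the head, so I'll find the back stop by a gentle touch and then back off a few millimetres.

```bash
python3 -m jog '[{"slide":[0.06,0,0.5],"roll":0},{"slide":[0.12,0,1],"roll":0},{"slide":[0.12,0,1],"roll":0}]'; python3 -m jog '[{"slide":[0.04,0,0.3],"roll":0},{"slide":[0.04,0,0.3],"roll":0}]'; python3 -m jog '[{"slide":[0.03,0,0.25],"roll":0},{"slide":[0.03,0,0.25],"roll":0}]';python3 - <<'E'
from h import *
go([.516,-.2965,.0525],1.655)
E
```

```text
time: 29.43
ee_pos: [0.5158, -0.2963, 0.0531]
eef_rot: [-0.015, 0.662, 0.044, 0.748]
ft_force: [0.1, 0.5, -2.7]
width: 0.0276
time: 29.6
ee_pos: [0.5195, -0.2958, 0.0531]
eef_rot: [-0.015, 0.662, 0.044, 0.748]
ft_force: [-0.1, 0.9, -3.1]
width: 0.0276
time: 29.77
ee_pos: [0.5206, -0.2957, 0.0525]
eef_rot: [-0.015, 0.663, 0.044, 0.747]
ft_force: [-5.1, -1.0, -1.8]
width: 0.0275
t 29.77 tcp [ 0.5206 -0.2957  0.0525] yaw 1.657 tilt [ 0.117  0.046 -0.992] q7 2.51 slide [-0.06 -0.04 -0.47] roll 0.1 F [-5.1 -1.  -1.8] w 0.0275
```

Contact came at TCP x≈0.520 (−5 N). I'll back off 5 mm, then lower into the cradles.

```bash
python3 -m jog '[{"slide":[-0.06,0,-0.5],"roll":0},{"slide":[-0.06,0,-0.5],"roll":0},{"slide":[-0.06,0,-0.5],"roll":0}]'; python3 - <<'E'
from h import *
go([.515,-.2963,.0395],1.655)
E
```

```text
time: 30.02
ee_pos: [0.5154, -0.2963, 0.0526]
eef_rot: [-0.015, 0.663, 0.044, 0.747]
ft_force: [-0.4, -0.2, -3.3]
width: 0.0277
t 30.02 tcp [ 0.5154 -0.2963  0.0526] yaw 1.657 tilt [ 0.117  0.046 -0.992] q7 2.51 slide [ 1.3  -0.05 -0.2 ] roll 0.1 F [-0.4 -0.2 -3.3] w 0.0277
```

```bash
python3 -m jog '[{"slide":[0.4,0,-0.05],"roll":0},{"slide":[0.8,0,-0.1],"roll":0},{"slide":[1.1,0,-0.15],"roll":0},{"slide":[1.1,0,-0.15],"roll":0}]'; python3 - <<'E'
from h import *
go([.515,-.2963,.0395],1.655)
E
python3 -m jog '[{"slide":[0.15,0,0],"roll":0},{"slide":[0.3,0,-0.05],"roll":0},{"slide":[0.3,0,-0.05],"roll":0}]'; python3 - <<'E'
from h import *
go([.515,-.2963,.0395],1.655)
E
```

```text
time: 30.35
ee_pos: [0.515, -0.2956, 0.0407]
eef_rot: [-0.015, 0.663, 0.044, 0.747]
ft_force: [-1.0, 0.0, -2.3]
width: 0.0276
t 30.35 tcp [ 0.515  -0.2956  0.0407] yaw 1.657 tilt [ 0.117  0.047 -0.992] q7 2.52 slide [ 0.12 -0.08 -0.02] roll 0.1 F [-1.   0.  -2.3] w 0.0276
time: 30.6
ee_pos: [0.5152, -0.2958, 0.0388]
eef_rot: [-0.015, 0.663, 0.044, 0.747]
ft_force: [-6.2, 3.1, 11.5]
width: 0.0274
t 30.6 tcp [ 0.5152 -0.2958  0.0388] yaw 1.657 tilt [ 0.118  0.047 -0.992] q7 2.53 slide [-0.07 -0.05 -0.01] roll 0.1 F [-6.2  3.1 11.5] w 0.0274
```

It is seated on the cradles, with upward force at the expected height. I'll release.

```bash
python3 -m jog '[{"slide":[0,0,0],"roll":0},{"slide":[0,0,0],"roll":0},{"slide":[0,0,0],"roll":0},{"slide":[0,0,0],"roll":0},{"slide":[0,0,0],"roll":0}]' 0.3 10; python3 -m jog '[{"slide":[-0.6,0,-0.6],"roll":0},{"slide":[-1.4,0,-1.2],"roll":0},{"slide":[-3,0,-2.5],"roll":0},{"slide":[-5,0,-4],"roll":0},{"slide":[-7,0,-5.5],"roll":0}]'; python3 - <<'E'
from h import *
go([.40,-.20,.2],1.5)
save(r.camera("wrist"),"w23")
E
```

```text
time: 31.02
ee_pos: [0.5152, -0.2958, 0.0387]
eef_rot: [-0.015, 0.663, 0.044, 0.747]
ft_force: [-0.1, -0.8, -0.6]
width: 0.0531
time: 31.43
ee_pos: [0.4509, -0.3038, 0.1023]
eef_rot: [-0.014, 0.663, 0.044, 0.747]
ft_force: [0.0, -0.5, 0.7]
width: 0.0606
t 31.43 tcp [ 0.4509 -0.3038  0.1023] yaw 1.656 tilt [ 0.117  0.047 -0.992] q7 2.49 slide [-9.8  11.13 -3.03] roll 8.9 F [ 0.  -0.5  0.7] w 0.0606
```

View pics/w23.png

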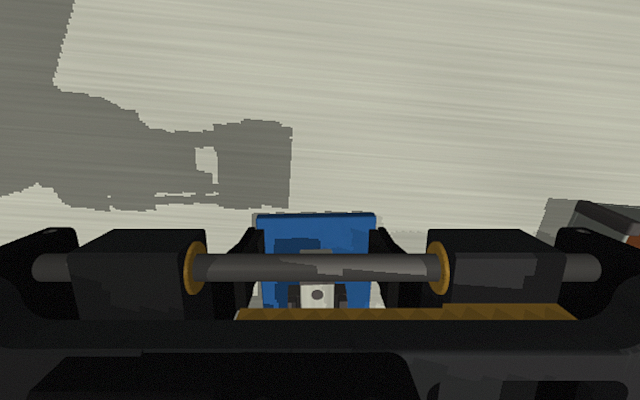

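```bash
python3 -m jog '[{"slide":[-3,0,0],"roll":3},{"slide":[-6,2,0],"roll":7},{"slide":[-9,5,0],"roll":14},{"slide":[-12,9,0],"roll":21},{"slide":[-15,13,0],"roll":28}]';python3 -m jog '[{"slide":[-1,4,1],"roll":0},{"slide":[-1,8,2],"roll":0},{"slide":[-1,12,3],"roll":0},{"slide":[-1,16,4],"roll":0},{"slide":[-1,20,5],"roll":0}]';python3 -m jog '[{"slide":[0,0,0],"roll":0},{"slide":[0,0,0],"roll":0}]'; python3 - <<'E'
from h import *
go([.40,-.20,.2],1.5)
save(r.camera("top"),"t24",(140,120,440,250),2.65)
save(r.camera("top"),"t24z",(340,140,420,225),7)
save(r.camera("scene"),"s24",(190,100,490,310),2.6)
E
```

```text
time: 31.9
ee_pos: [0.4274, -0.2236, 0.2262]
eef_rot: [0.132, 0.658, -0.085, 0.737]
ft_force: [0.8, 1.6, -1.1]
width: 0.061
time: 32.32
ee_pos: [0.5336, -0.0481, 0.2586]
eef_rot: [0.133, 0.657, -0.085, 0.737]
ft_force: [0.0, -1.0, -0.2]
width: 0.061
time: 32.48
ee_pos: [0.534, -0.0462, 0.2587]
eef_rot: [0.132, 0.657, -0.084, 0.737]
ft_force: [-1.0, -0.3, -0.6]
width: 0.061
t 32.48 tcp [ 0.534  -0.0462  0.2587] yaw 1.268 tilt [ 0.122  0.049 -0.991] q7 1.32 slide [  3.44 -19.09  -8.6 ] roll -13.3 F [-1.  -0.3 -0.6] w 0.061
```

View pics/t24.png

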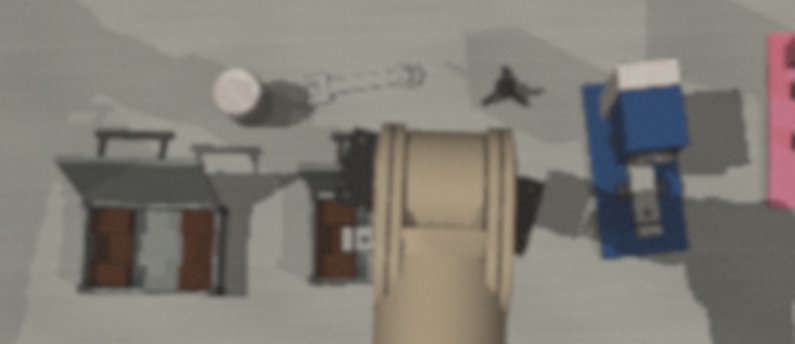

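View pics/t24z.png

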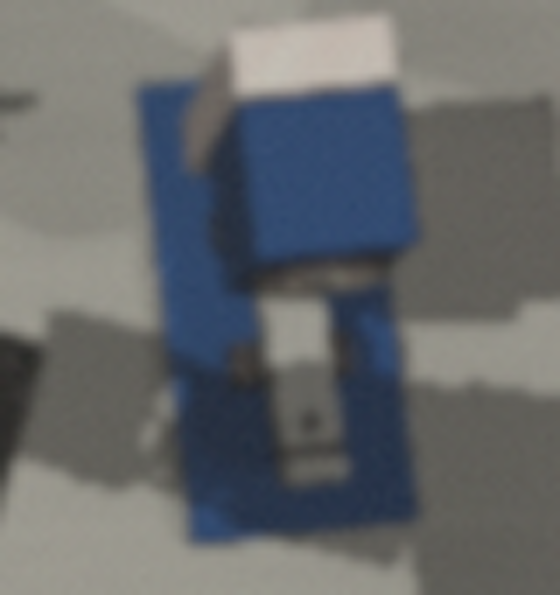

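View pics/s24.png

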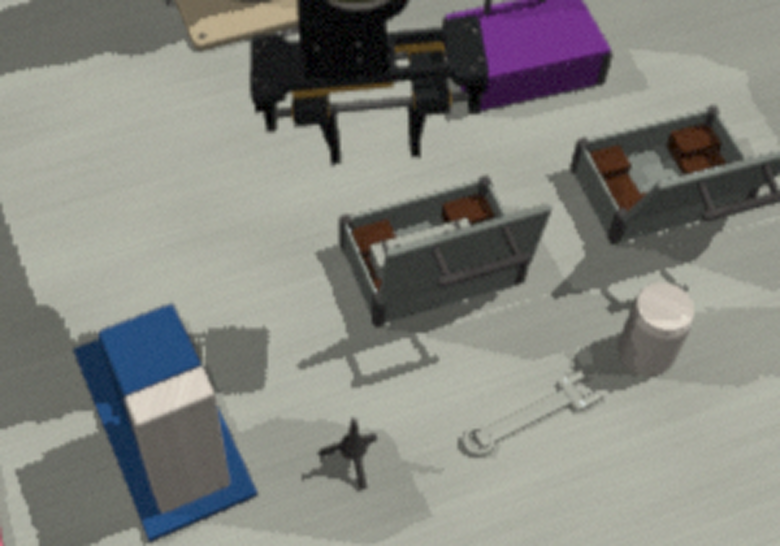

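Everything is in place. I'll measure the bar's near end in gauge coordinates from the zoomed top view: bar corners at (285,488) and (350,478), base corners at (138,88), (188,545) and (416,520).

```bash
python3 - <<'E'
from h import *
T=lambda x,y:(340+x/7,140+y/7)
o=np.array([.5738,-.2905]);yw=.085;R=np.array([[np.cos(yw),np.sin(yw)],[-np.sin(yw),np.cos(yw)]])
def g(px,z): return ((R@(onz("top",T(*px),z)[:2]-o))*1000).round(1).tolist()
print("base",[g(p,.012) for p in [(138,88),(188,545),(416,520)]])
print("bar near (z56)",[g(p,.056) for p in [(286,487),(351,478)]],"sides",[g(p,.056) for p in [(262,305),(330,305)]])
print(r.read_state()["ft_force"],r.read_state()["joint_vel"])
E
```

```text
base [[124.9, 53.3], [-96.9, 55.7], [-96.8, -53.4]]
bar near (z56) [[-77.1, 12.6], [-76.2, -17.7]] sides [[8.2, 13.3], [4.7, -18.0]]
[-0.09376823  0.46843089  0.17400823] [ 0.00758057 -0.00367726  0.00312822  0.0039142  -0.00341096 -0.00186074
  0.00016229]
```

```bash
python3 -m jog '[{"slide":[0,0,0],"roll":0},{"slide":[0,0,0],"roll":0}]'; python3 -c "
from bench import r
print(r.close_job())"
```

```text
time: 32.8
ee_pos: [0.5325, -0.0514, 0.2589]
eef_rot: [0.135, 0.657, -0.087, 0.737]
ft_force: [0.5, 0.1, 0.1]
width: 0.061
the job is handed in; nothing more can be done
None
```

The job is handed in at about 33 s. The longer bar, from the left case, is lying in both gauge cradles, let go.

**What I did**
- **Lids:** I lifted both by their handles. From the top view, the right one stood at about 1.67 rad. The left one I then pushed back to its stop, about 1.87–1.9 rad.
- **First grip:** The gripper body would have hit the open left lid at grip depth. I pressed the shut fingertips against the inside of the case wall (33 N or less), which tilted the tool about 0.12 rad and gave enough room. I then took the bar out by its middle.
- **Lay-down and regrip:** I laid the bar flat on the bench and let go. I then gripped it about 59 mm from its middle.
- **Loading:** I slid it into the gauge, touched the back stop lightly (about 5 N), backed off 5 mm, lowered it and released.

**Last checks**
- **Bar position:** From the top view, the near end is at about −76.6 mm in the gauge frame, so the centre is about −1.6 mm in x and −2.5 mm in y. The bar looks in line with the gauge. I did not measure its height after release, but it met the cradles at the expected height.
- **Surroundings:** The short bar is still in its case, and the tripod, wrench and tin look unmoved. These I checked by eye only. The arm was clear, with no contact force.
- **Disagreement:** The camera estimates of the far end differed by about 4 mm, and the head hid that end. I used the touch on the stop instead.

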